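# Turn a carrier board over into the test fixture and lock it down

## Robot

A 6-joint arm with a two-finger parallel gripper is mounted at the origin on the work surface. World frame = base frame: x ahead of the robot, y to its left, z up, the work surface at z = 0. Lengths are in m, angles in degrees, forces in N, time in s.
With the tool pointing down it reaches from about 0.3 to 0.75 m from the base axis. Payload 8.5 kg.
Tool frame: the origin (TCP) lies midway between the tips of the shut fingers; the grasp point (between the pads) lies 19 mm behind it (env.grasp_offset is the distance from the TCP to the grasp point, in m); z points along the fingers, y is the line along which they close (so a half turn about z gives the same grasp; the last joint's range is limited). The gripper opens to 85 mm and grips with 20 to 120 N. Pads are 22 mm wide; open, the fingers measure 114 mm over their backs; the gripper's body (76 mm by 85 mm) begins 54 mm behind the grasp point. The pads swing forward as they close: fully open they stand 13 mm farther back than shut.
Start: joints at [59.8, 21.807, 74.336, -0, 83.858, -12.336], TCP at [0.169, 0.523, 0.203] pointing down, gripper open.
Joint ranges: [-178.18, 178.18], [-50.72, 133.34], [12.68, 142.11], [-81.47, 261.47], [9.98, 163.14], [-165.26, 165.26]. Speed limits (degrees/s): [136.94, 136.94, 180, 180, 180, 180].

## Interface

Orientations are given as a 3x3 rotation matrix whose columns are the frame's x, y, z axes.
In Python, from rig import env gives the robot as it stands.
- The arm moves only by the tool servo_tool, never from a script. Its argument "deltas" is text: rows parted by semicolons, each of 7 numbers parted by spaces: the opening, from 0 (shut) to 1 (fully open), then the shift along the tool's x, y, z in mm, then the turn, a rotation vector about the tool's x, y, z in rad. A call has 1 to 8 rows; each row shifts and turns the commanded pose from where the row before left it, along the tool's axes as they then stand; what a row does not reach is not made up. A row lasts 1/12 s, in which the tool goes at most 41.7 mm and 7.16 degrees, less where a joint would pass 70% of its speed; a pose out of reach is approached as far as the arm can. A call is refused whole if a number of a shift passes 41.7 or a number of a turn 0.125, either way. A call with a gripper value outside its range is refused whole. The fingers move at their own pace and stop on an object; "newtons" is the grip in N (left out, the last holds). Time passes only in rows, so rows that do not move let the fingers close. It gives the time, the measured TCP pose, the force, the opening and the grip force at its end, in the units of the state.
- env.observe(): the state, without advancing time (a new reading comes with each control period).
- env.get_image(name): name is "side" or "top" or "wrist"; returns a dict with "img" (480x640x3 uint8, red, green, blue), "depth" (480x640 float32, m along the optical axis (not along the pixel's ray), 0 where there is no reading), "camera_matrix" (3x3 intrinsics, pixels), "world_to_cam" (4x4, takes a point from world to camera coordinates). Camera axes: x right, y down, z forward; pixel columns grow to the right and rows downward; lengths in m; the calibration is good to about 2 mm. A picture is of the moment at which its call begins.
- env.close_job(): hands the job in; it is judged then, once.
Trained networks look in a picture, given as the dict that the camera call returned (one of the last four; its "shot" number tells which), for a name from the list of things; names that differ only in an ending like _2 or _b are one class to them, and where a whole thing is asked for, a point or a joint stands for the part that bears it (a point fixed in the world has none). Each returns a list of dicts, best first, with "conf" (0 to 1); they miss things now and then, are a little off and sometimes report something else, mostly with a low value. They report only what shows in the picture. A call takes as long as a camera call.
- env.spot_in(name, picture): "bbox" ([centre column, centre row, width, height] in pixels, round what is visible of it).
- env.spot_point(name, picture): "uv" ([column, row] in pixels: a listed point, or the origin of a listed thing).
The state is a dict: "time_s": time; "q": joint angles; "qvel": joint speeds; "joint_efforts": joint torques, N m; "position": TCP position; "tool_rot": TCP orientation; "ft_force": force on the tool from outside, world axes, zero at the start; "wrist_torque": the same for the moment, N m; "grip_width": finger opening in m; "gripper_force": force on a finger pad.
Only numpy, scipy, OpenCV 4.12 (cv2) and the standard library are available. Lean on these libraries where they do the work, as an engineer would, in place of code of your own. Each camera call takes 0.05 s, during which the arm holds its last target. There are 200 camera calls.

## Task

The carrier board is lying face down on the foam block. Turn it over: stand it on end in the slotted stand and let go of it, take it again from there and lay it face up (shield cans upward, either way round) flat on the test fixture between its locating pins, then swing the hold-down bar fully down across it. Leave the other things on the bench where they are.

Things in the scene. Friction and masses are not known exactly. Their poses are not given: they have to be found in the camera images.
- board: Aluminium plate 130 (x) x 60 (y) x 8 mm, 0.16 kg; origin at the centre of its thickness, z out of its face. On the face two steel cans, 20 (x) x 40 (y) mm, 5 mm proud, centred at x = +-22 mm; back plain. Starts face down (z down), its cans on the foam block; the long edges overhang the block 8 mm each side, so it can be gripped across its 60 mm width.
- block: Fixed black foam block 115 (x) x 44 (y) x 45 mm high; origin at the centre of its underside. The board starts on it, roughly along its x.
- stand: Fixed black slotted stand: base 110 (x) x 90 (y) x 10 mm; two cheeks, 50 mm along y, leave a slot 12 mm wide, with flared lips up to 42 mm above the bench. Origin at the centre of its underside; x across the slot, y along it. Either end of the board fits; the board then stands upright, its faces looking to the stand's +x and -x.
- slot (a point): Centre of the floor of the stand's slot, 10 mm above the bench. A standing board has its centre 65 mm above this.
- nest: Fixed test fixture: steel base 170 (x) x 100 (y) x 12 mm, grey rest 120 (x) x 44 (y) mm with flat top 40 mm above the bench. Eight tapered pins, 8 mm thick, 52 mm high, at x +-50, y +-37 and x +-72, y +-16 mm, give the board 3 mm play all round, its length along x. Origin at the centre of the underside. The bar's lugs, 62 mm high, are on the +y side.
- seat (a point): Centre of the flat top of the fixture's rest, 40 mm above the bench. A seated board lies on it, its plate's centre 4 mm above; axes as the nest's.
- bar (a joint): Angle of the hold-down bar: 0 = fully down, level across the board; about 1.6 = upright, open. It stays where it is left (stiff hinge, about 1 N at the tip). Fully down, its pad is 1 mm above a properly seated board, between the two cans.
- bar_hinge (a point): The bar's hinge axis, at nest x 0, y +98, z 55 mm; the axis runs along the nest's x, and the bar swings down towards the nest's -y.
- bar_tip (a point): Centre of the bar's black cross handle (14 mm round, 50 mm long along the nest's x), 145 mm from the hinge axis at the bar's free end. The bar is steel, 14 mm wide and 8 mm thick.
- guide_a: Bystander: the long brass waveguide; leave it alone. 90 mm long, flanges 30 mm square. Origin at its underside.
- guide_b: Bystander: the short brass waveguide; leave it alone. 60 mm long, flanges 30 mm square. Origin at its underside.
- spare: Bystander: the spare plate; leave it alone. Bare aluminium, 75 x 45 x 6 mm, lying flat. Origin at its underside.
- spanner: Bystander: the spanner; leave it alone. 150 mm long, lying flat along its x. Origin at its underside.
- driver: Bystander: the screwdriver; leave it alone. 170 mm long, lying along its x. Origin at its underside.
- attenuator: Bystander: the brass attenuator; leave it alone. Body 70 x 30 x 30 mm with an upright micrometer to 78 mm high. Origin at its underside.
- jar: Bystander: the jar; leave it alone. White, 50 mm across, 60 mm high. Origin at its underside.

How it is judged (in metres and radians):
On the way, in this order (a step that is already met when the one before it is completed fails the run):
1. the board stands on end in the slotted stand, let go ((angle between board's own x axis and vertical below 0.3 rad or angle between board's own x axis and vertical above 2.84 rad) and x of board in the frame of stand between -0.03 and 0.03 m and y of board in the frame of stand between -0.035 and 0.035 m and height (world z) of board between 0.065 and 0.081 m and contact force between board and the fingers below 0.2 N and linear speed of board below 0.05 m/s), for 0.2 s.
2. the board lies face up on the fixture's rest between the pins, let go (angle between board's own z axis and vertical below 0.06 rad and x of board in the frame of seat between -0.008 and 0.008 m and y of board in the frame of seat between -0.008 and 0.008 m and z of board in the frame of seat between 0.001 and 0.007 m and angle between the x axis of board and the x axis of nest, either way round below 0.12 rad and contact force between board and the fingers below 0.2 N), for 0.2 s.
At the end, for the whole second after the job is handed in: The board lies face up (cans upward) flat on the fixture's rest between the locating pins, within 8 mm of centre and 0.06 rad of level, lengthwise along the fixture either way round, released and at rest, and the hold-down bar is fully down (within 0.08 rad) (all of step 2 and value of joint bar below 0.08 rad and linear speed of board below 0.02 m/s); the robot touches nothing.
It fails at once if another thing on the bench is moved more than 30 mm (distance of any of guide_a, guide_b, spare, spanner, driver, attenuator, jar from where it was at the start of the episode above 0.03 m).
It also fails if it takes over 72 s, if anything falls off the work surface, if the arm or the gripper's body presses on something with over 40 N, if the wrist force passes 120 N, or if a joint passes its speed limit or range.

## Working session

There is one attempt and no reset: what is moved stays moved. The work goes in short steps, Python scripts to look and compute and a tool call to move; the robot and the scene stay as the last step left them, time stands still between calls to the robot, and variables do not carry over. Pictures are saved under pics/ and viewed, at most 10 in all, crops included, and the job is handed in when it is done.

Besides the shell and the picture viewer there is one more tool, called after "Emit:" as name(argument=value, ...) on one line, values as JSON. servo_tool: Moves the arm, as the interface text tells. Its arguments: {"type":"object","properties":{"deltas":{"type":"string"},"newtons":{"type":"number"}},"required":["deltas"]}

```bash
mkdir -p pics; ls; cat > h.py <<'E'
import numpy as np, cv2
from rig import env
np.set_printoptions(precision=4,suppress=True)
def snap(n,save=None):
    p=env.get_image(n)
    if save: cv2.imwrite(f'pics/{save}.png',p['img'][:,:,::-1])
    return p
def ray(p,uv):
    K=p['camera_matrix'];T=np.array(p['world_to_cam']);R=T[:3,:3];t=T[:3,3]
    d=R.T@np.linalg.inv(K)@np.array([uv[0],uv[1],1.]);o=-R.T@t
    return o,d
def atz(p,uv,z):
    o,d=ray(p,uv);return o+d*(z-o[2])/d[2]
def dep(p,uv):
    o,d=ray(p,uv);u,v=int(round(uv[0])),int(round(uv[1]))
    return o+d*p['depth'][v,u]
def cloud(p):
    K=p['camera_matrix'];T=np.array(p['world_to_cam'])
    v,u=np.mgrid[:480,:640];D=p['depth']
    c=np.stack([(u-K[0,2])/K[0,0]*D,(v-K[1,2])/K[1,1]*D,D],-1)
    w=(c-T[:3,3])@T[:3,:3]
    w[D==0]=np.nan
    return w
E
python3 - <<'E'
from h import *
s=env.observe();print(s['time_s'],s['position'],s['tool_rot'],s['grip_width'])
for n in('top','side'):
    p=snap(n,n+'0')
    print(n,p['world_to_cam'],p['camera_matrix'])
    for k in['board','block','stand','slot','nest','seat','bar_tip','bar_hinge','guide_a','spare','spanner','driver','attenuator','jar']:
        r=env.spot_point(k,p)[:2]
        for q in r: print(k,np.round(q['uv'],1),round(q['conf'],2),dep(p,q['uv']) if 0<q['uv'][0]<639 and 0<q['uv'][1]<479 else '')
E
```

```text
pics
0.0 [0.1686 0.5232 0.2024] [[-0.9518  0.3068 -0.0007]
 [ 0.3068  0.9518 -0.0013]
 [ 0.0003 -0.0014 -1.    ]] 0.08536818606798734
top [[-0.0249 -0.9997  0.0004  0.0274]
 [-0.9918  0.0246 -0.1256  0.5912]
 [ 0.1255 -0.0035 -0.9921  1.2461]
 [ 0.      0.      0.      1.    ]] [[548.0258   0.     323.7377]
 [  0.     548.0258 240.4039]
 [  0.       0.       1.    ]]
board [335.1 284.5] 0.64 [ 0.4872 -0.0106  0.0567]
block [449.4 269.1] 0.47 [ 0.5169 -0.2769  0.0416]
block [334.8 281.8] 0.22 [ 0.4934 -0.0101  0.0562]
stand [206.6 268.4] 0.88 [0.5352 0.293  0.0078]
slot [201.4 269.8] 0.56 [0.5298 0.2985 0.0388]
nest [449.9 270. ] 0.82 [ 0.5146 -0.2773  0.0441]
seat [452.2 265.4] 0.68 [ 0.5255 -0.2844  0.0394]
bar_tip [472.8 201.7] 0.87 [ 0.6424 -0.2936  0.2078]
bar_hinge [453.2 223.9] 0.64 [ 0.6195 -0.2865  0.0618]
guide_a [275.  290.1] 0.9 [0.4792 0.1299 0.0198]
guide_a [385.4 169.9] 0.49 [ 0.7619 -0.1405  0.0191]
spare [395.4 316.4] 0.6 [ 0.4109 -0.1518  0.0063]
spanner [334.5 284.6] 0.25 [ 0.487  -0.0093  0.0563]
driver [534.1 271.5] 0.81 [ 0.5077 -0.481   0.0203]
attenuator [117.1
[... 534 characters left out ...]
5 220.8] 0.55 [0.53   0.2724 0.0086]
slot [266.7 213.8] 0.74 [0.5324 0.2902 0.025 ]
seat [386.9 324.4] 0.91 [ 0.5274 -0.2909  0.0416]
bar_tip [427.1 267.5] 0.57 [ 0.6378 -0.3041  0.2044]
bar_hinge [418.  304.7] 0.81 [ 0.6715 -0.2694 -0.0033]
bar_hinge [383.2 333.1] 0.19 [ 0.4964 -0.3099  0.0483]
guide_a [413.9 261.5] 0.71 [ 0.7622 -0.1546  0.0221]
guide_a [282.  248.4] 0.5 [0.4826 0.1346 0.0208]
spare [320.8 325.9] 0.82 [ 0.4012 -0.1638  0.0056]
spare [267.  211.1] 0.39 [0.5364 0.2935 0.0322]
driver [425.7 386.6] 0.62 [ 0.4907 -0.4808  0.0095]
attenuator [228.4 184.6] 0.83 [0.5154 0.497  0.0212]
attenuator [270.7 218.4] 0.44 [0.5384 0.2777 0.0105]
jar [349.2 217.2] 0.5 [0.7277 0.1082 0.032 ]
```

View pics/top0.png

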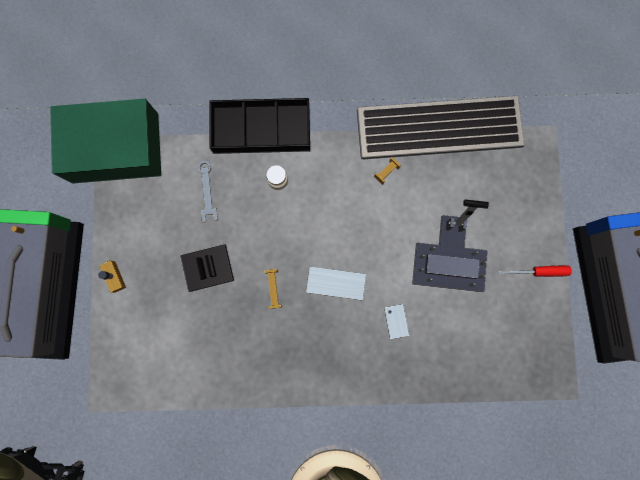

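View pics/side0.png

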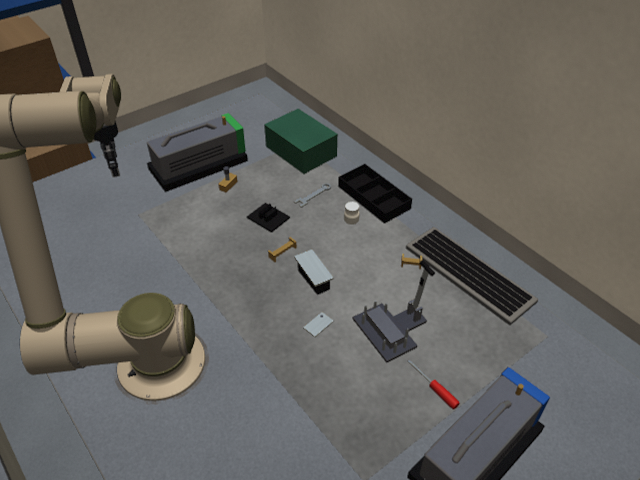

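Top view: the board is at (335,284) on the block, the stand at (207,268) with its slot roughly vertical in the image, and the nest at (450,265) with the bar upright towards +X. Next I'll measure poses from the depth.

```bash
cat >> h.py <<'E'
def rect(w,c,r,z0,z1):
    m=(np.abs(w[...,0]-c[0])<r)&(np.abs(w[...,1]-c[1])<r)&(w[...,2]>z0)&(w[...,2]<z1)
    q=w[m]
    (cx,cy),(a,b),t=cv2.minAreaRect((q[:,:2]*1000).astype(np.float32))
    if a<b:a,b,t=b,a,t+90
    t=(t+90)%180-90
    return len(q),np.round([cx,cy],1),np.round([a,b],1),round(t,2),'medz',np.median(q[:,2]),'mean',q[:,:2].mean(0)*1000
E
python3 - <<'E'
from h import *
for n in('top','side'):
    p=snap(n);w=cloud(p);print(n)
    print('board',rect(w,(.49,-.01),.09,.05,.075))
    print('standbase',rect(w,(.533,.29),.085,.004,.016))
    print('cheeks',rect(w,(.533,.29),.06,.025,.05))
    print('nestbase',rect(w,(.525,-.285),.12,.007,.018))
    print('rest',rect(w,(.527,-.288),.085,.034,.044))
    print('pins',rect(w,(.527,-.288),.085,.046,.058))
    print('barhigh',rect(w,(.63,-.29),.1,.1,.25))
    m=(np.abs(w[...,0]-.63)<.1)&(np.abs(w[...,1]+.29)<.1)&(w[...,2]>.05)
    q=w[m]; 
    for z in np.arange(.05,.24,.02):
        s=q[(q[:,2]>=z)&(q[:,2]<z+.02)]
        if len(s):print(round(z,2),len(s),s.mean(0))
E
```

```text
top
board (1488, array([490.8, -11.8]), array([129.8,  60.2]), 80.82, 'medz', np.float64(0.057304708550911534), 'mean', array([490.5849, -11.747 ]))
standbase (1619, array([533.2, 289.5]), array([169.5, 167.7]), 89.77, 'medz', np.float64(0.008849862118721121), 'mean', array([535.6215, 290.9908]))
cheeks (255, array([537.6, 293. ]), array([50.9, 36.2]), 13.7, 'medz', np.float64(0.036234739986168475), 'mean', array([536.5344, 291.7698]))
nestbase (2258, array([ 528.7, -283.1]), array([238.5, 232.1]), -89.36, 'medz', np.float64(0.011222607125952182), 'mean', array([ 539.8387, -283.9822]))
rest (981, array([ 525. , -284.3]), array([134.7, 126.7]), -56.0, 'medz', np.float64(0.038998115743658725), 'mean', array([ 524.6711, -284.6138]))
pins (48, array([ 523.8, -285.5]), array([134.9, 124. ]), -58.46, 'medz', np.float64(0.04820402828899861), 'mean', array([ 532.5258, -293.0007]))
barhigh (284, array([ 634.7, -300.5]), array([50.4, 24.4]), 81.64, 'medz', np.float64(0.19931326985712328), 'mean', array([ 635.3632, -299.0734]))
0.05 115 [ 0.616  -0.294   0.0589]
0.07 24 [ 0.6226 -0.297   0.0797
[... 841 characters left out ...]
41.9, 137.8]), -57.89, 'medz', np.float64(0.039400005070815064), 'mean', array([ 522.6953, -288.6347]))
pins (72, array([ 547.8, -290.1]), array([150.2, 132.2]), 83.12, 'medz', np.float64(0.04827603639970791), 'mean', array([ 539.2855, -295.1203]))
barhigh (255, array([ 633. , -302.2]), array([50.5, 26.4]), 84.9, 'medz', np.float64(0.17757389140222665), 'mean', array([ 632.177 , -302.9641]))
0.05 96 [ 0.6143 -0.2997  0.0597]
0.07 29 [ 0.6212 -0.3015  0.0811]
0.09 33 [ 0.6242 -0.3014  0.1004]
0.11 31 [ 0.6265 -0.3019  0.1218]
0.13 27 [ 0.6274 -0.3027  0.1416]
0.15 40 [ 0.6309 -0.3023  0.16  ]
0.17 31 [ 0.6334 -0.3028  0.1797]
0.19 107 [ 0.6364 -0.3037  0.202 ]
0.21 1 [ 0.6283 -0.3194  0.2106]
```

Emit:
servo_tool(deltas="1 20 20 0 0 0.12 0; 1 20 20 0 0 0.12 0; 1 0 0 0 0.12 0 0; 1 0 0 0 0.12 0 0", newtons=60)

```text
time_s: 1.93
position: [0.1437, 0.5734, 0.2065]
tool_rot: [[-0.924, 0.244, -0.294], [0.299, 0.941, -0.159], [0.238, -0.234, -0.943]]
ft_force: [-0.2, -0.5, 0.8]
grip_width: 0.0852
gripper_force: 0.0
```

```bash
python3 -c "
from h import *
s=env.observe();print(s['q'],s['position'],s['tool_rot'],s['time_s'])"
```

```text
[ 59.5374  33.6333  56.1058  10.4027 106.8529 -12.6511] [0.1437 0.5734 0.2065] [[-0.9241  0.2443 -0.2938]
 [ 0.2991  0.9409 -0.1586]
 [ 0.2377 -0.2344 -0.9426]] 1.9333
```

```bash
cat >> h.py <<'E'
from scipy.spatial.transform import Rotation as Ro
def rotq(q,s=1):
    return Ro.from_euler('ZYZYZ',[q[0],q[1]+q[2],s*q[3],q[4],q[5]+90],degrees=True).as_matrix()
E
python3 -c "
from h import *
q=env.observe();
for s in (1,-1):print(rotq(q['q'],s))"
```

```text
Traceback (most recent call last):
  File "h.py", line 33, in rotq
    return Ro.from_euler('ZYZYZ',[q[0],q[1]+q[2],s*q[3],q[4],q[5]+90],degrees=True).as_matrix()
           ~~~~~~~~~~~~~^^^^^^^^^^^^^^^^^^^^^^^^^^^^^^^^^^^^^^^^^^^^^^^^^^^^^^^^^^^
  File "scipy/spatial/transform/_rotation.pyx", line 1413, in scipy.spatial.transform._rotation.Rotation.from_euler
ValueError: Expected axis specification to be a non-empty string of upto 3 characters, got ZYZYZ
```

Emit:
servo_tool(deltas="1 -20 -10 0 -0.12 0 0; 1 -30 -10 0 -0.12 0 0; 1 -30 0 0 -0.12 0 0.12; 1 -30 0 -20 -0.12 0 0.12; 1 -30 0 -10 0 -0.12 0; 1 -30 0 -20 0 -0.12 0;1 -30 0 0 0 -0.12 0;1 -30 0 0 0 -0.12 0")

```text
time_s: 2.6
position: [0.35, 0.4512, 0.2242]
tool_rot: [[-0.826, 0.499, 0.263], [0.516, 0.857, -0.006], [-0.228, 0.131, -0.965]]
ft_force: [-0.5, 0.8, -0.7]
grip_width: 0.0852
gripper_force: 0.0
```

```bash
python3 -c "
from h import *
s=env.observe();print(s['q'],s['position'],s['tool_rot'],s['time_s']); print(rotq(s['q']))"
```

```text
[ 45.9345  19.2965  76.3638 -11.5817  74.1339 -10.7994] [0.35   0.4512 0.2242] [[-0.8258  0.4988  0.2633]
 [ 0.5157  0.8568 -0.0056]
 [-0.2284  0.1312 -0.9647]] 2.6Traceback (most recent call last):
  File "<string>", line 3, in <module>
    s=env.observe();print(s['q'],s['position'],s['tool_rot'],s['time_s']); print(rotq(s['q']))
                                                                                 ~~~~^^^^^^^^
  File "h.py", line 33, in rotq
    return Ro.from_euler('ZYZYZ',[q[0],q[1]+q[2],s*q[3],q[4],q[5]+90],degrees=True).as_matrix()
           ~~~~~~~~~~~~~^^^^^^^^^^^^^^^^^^^^^^^^^^^^^^^^^^^^^^^^^^^^^^^^^^^^^^^^^^^
  File "scipy/spatial/transform/_rotation.pyx", line 1413, in scipy.spatial.transform._rotation.Rotation.from_euler
ValueError: Expected axis specification to be a non-empty string of upto 3 characters, got ZYZYZ
```

Emit:
servo_tool(deltas="1 -30 -10 0 0 0 0.12; 1 -30 -10 0 0 0 0.12; 1 -40 0 0 0.12 0 0; 1 -40 0 0 0.12 0 0; 1 -40 0 -10 0 0 0; 1 -40 0 -20 0 0.12 0;1 -40 0 0 0 0.12 0;1 -40 0 0 0 0 0")

```text
time_s: 3.27
position: [0.5485, 0.2348, 0.2921]
tool_rot: [[-0.685, 0.725, -0.077], [0.727, 0.687, 0.005], [0.056, -0.053, -0.997]]
ft_force: [1.8, 0.3, -0.6]
grip_width: 0.0853
gripper_force: 0.0
```

```bash
python3 -c "
from h import *
s=env.observe();print(s['q'],s['position'],s['tool_rot'],s['time_s']); print(rotq(s['q']))"
```

```text
[ 11.2727  26.6718  52.1498   1.1639 105.4722 -31.8444] [0.5485 0.2348 0.2921] [[-0.6847  0.7247 -0.0773]
 [ 0.7266  0.687   0.0046]
 [ 0.0564 -0.053  -0.997 ]] 3.2667Traceback (most recent call last):
  File "<string>", line 3, in <module>
    s=env.observe();print(s['q'],s['position'],s['tool_rot'],s['time_s']); print(rotq(s['q']))
                                                                                 ~~~~^^^^^^^^
  File "h.py", line 33, in rotq
    return Ro.from_euler('ZYZYZ',[q[0],q[1]+q[2],s*q[3],q[4],q[5]+90],degrees=True).as_matrix()
           ~~~~~~~~~~~~~^^^^^^^^^^^^^^^^^^^^^^^^^^^^^^^^^^^^^^^^^^^^^^^^^^^^^^^^^^^
  File "scipy/spatial/transform/_rotation.pyx", line 1413, in scipy.spatial.transform._rotation.Rotation.from_euler
ValueError: Expected axis specification to be a non-empty string of upto 3 characters, got ZYZYZ
```

```bash
cat > log.json <<'E'
[[[59.8,21.807,74.336,0,83.858,-12.336],[0.1686,0.5232,0.2024],[[-0.9518,0.3068,-0.0007],[0.3068,0.9518,-0.0013],[0.0003,-0.0014,-1]]],
[[59.5374,33.6333,56.1058,10.4027,106.8529,-12.6511],[0.1437,0.5734,0.2065],[[-0.9241,0.2443,-0.2938],[0.2991,0.9409,-0.1586],[0.2377,-0.2344,-0.9426]]],
[[45.9345,19.2965,76.3638,-11.5817,74.1339,-10.7994],[0.35,0.4512,0.2242],[[-0.8258,0.4988,0.2633],[0.5157,0.8568,-0.0056],[-0.2284,0.1312,-0.9647]]]]
E
sed -i '/^def rotq/,$d' h.py; cat >> h.py <<'E'
import json
def log():
    s=env.observe();L=json.load(open('log.json'));L.append([list(map(float,s['q'])),list(map(float,s['position'])),np.array(s['tool_rot']).tolist()])
    json.dump(L,open('log.json','w'));return s
E
python3 - <<'E'
from h import *
import itertools
log();L=json.load(open('log.json'))
ax=[v for e in np.eye(3) for v in(e,-e)]
Q=np.radians([l[0] for l in L]);T=np.array([l[2] for l in L])
E=[[Ro.from_rotvec(Q[:,j,None]*a).as_matrix() for a in ax] for j in range(6)]
res=[]
for c in itertools.product(range(6),repeat=5):
    M=E[0][4]
    for j,k in enumerate(c):M=M@E[j+1][k]
    Z=M.transpose(0,2,1)@T   # constant tool rot
    res.append((np.abs(Z-Z[0]).max(),c,Z[0]))
res.sort(key=lambda r:r[0])
for r in res[:4]:print(r)
p=snap('wrist','w1');print(p['world_to_cam'])
w=cloud(p)
print('cheeks',rect(w,(.535,.291),.05,.02,.05))
print('base',rect(w,(.535,.291),.085,.005,.014))
for k in('stand','slot'):print(k,[(q['uv'],q['conf'],dep(p,q['uv'])) for q in env.spot_point(k,p)[:2]])
E
```

```text
(np.float64(0.001435004268065762), (2, 2, 4, 2, 4), array([[-0.    , -1.    ,  0.0014],
       [ 1.    , -0.    ,  0.0003],
       [-0.0003,  0.0014,  1.    ]]))
(np.float64(0.10445882325281744), (5, 5, 2, 1, 1), array([[-0.9485, -0.3169,  0.0002],
       [-0.1007,  0.3019,  0.948 ],
       [-0.3005,  0.8991, -0.3183]]))
(np.float64(0.13409447927931928), (0, 0, 5, 0, 4), array([[ 0.    ,  1.    , -0.0015],
       [-1.    ,  0.    , -0.0003],
       [-0.0003,  0.0014,  1.    ]]))
(np.float64(0.1476203850888925), (1, 3, 5, 0, 5), array([[ 0.3705,  0.1403, -0.9182],
       [ 0.3274, -0.9448, -0.0122],
       [-0.8692, -0.2961, -0.396 ]]))
[[ 0.7248  0.6869 -0.0537 -0.543 ]
 [ 0.6778 -0.6969  0.2344 -0.2554]
 [ 0.1236 -0.2063 -0.9707  0.4488]
 [ 0.      0.      0.      1.    ]]
cheeks (959, array([538.5, 292.6]), array([50., 36.]), 12.73, 'medz', np.float64(0.03806949674673595), 'mean', array([538.1944, 292.8377]))
base (5919, array([538.5, 292.7]), array([110.1,  90.1]), -77.16, 'medz', np.float64(0.00966514135634262), 'mean', array([537.2979, 294.0713]))
stand [([361.8, 164.0], 0.64, array([0.5374, 0.2937, 0.0103]))]
slot [([360.9, 165.2], 0.6, array([0.5377, 0.292 , 0.0097]))]
```

View pics/w1.png

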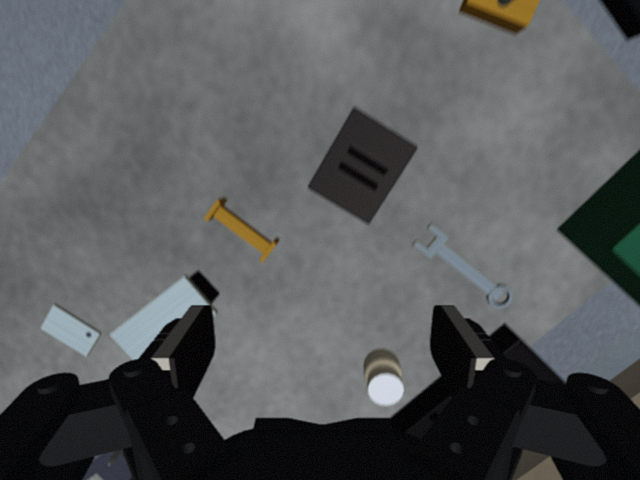

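Wrist view: the stand is at (361,165), with its slot direction clear. The rotation model fits, so I'll fit the lengths and build an IK.

```bash
cat >> h.py <<'E'
def fks(q):
    q=np.radians(q);z=[0,0,1];y=[0,1,0]
    Rs=[];M=np.eye(3)
    for a,v in zip((z,y,y,z,y,z),q):
        M=M@Ro.from_rotvec(np.array(a)*v).as_matrix();Rs.append(M)
    return Rs
SEL=[(0,0),(0,1),(0,2),(1,2),(2,0),(2,2),(3,1),(4,0),(4,2)]
def cols(q,sel=SEL):
    Rs=fks(q);return np.array([Rs[j][:,k] for j,k in sel]).T
def fitl(sel=SEL):
    L=json.load(open('log.json'))
    A=np.vstack([cols(l[0],sel) for l in L]);b=np.hstack([l[1] for l in L])
    x,_,rk,sv=np.linalg.lstsq(A,b,rcond=None);return x,A@x-b,sv
TZ=Ro.from_euler('z',90,degrees=True).as_matrix()
E
python3 - <<'E'
from h import *
for sel in (SEL,[s for s in SEL if s not in((0,0),(4,0))],[(0,1),(0,2),(1,2),(2,2),(4,2)]):
    x,r,sv=fitl(sel);print(sel,x,np.abs(r).max(),sv.min())
E
```

```text
[(0, 0), (0, 1), (0, 2), (1, 2), (2, 0), (2, 2), (3, 1), (4, 0), (4, 2)] [ 0.0061  0.1258  0.1316  0.5359  0.1041  0.3515 -0.0082  0.0065  0.2856] 0.00010015990917772166 0.029966146018574176
[(0, 1), (0, 2), (1, 2), (2, 0), (2, 2), (3, 1), (4, 2)] [ 0.1181  0.1321  0.5353  0.1039  0.3515 -0.0006  0.2854] 0.0003442180722496857 0.09055029570820484
[(0, 1), (0, 2), (1, 2), (2, 2), (4, 2)] [ 0.1175 -0.0069  0.5635  0.339   0.2747] 0.01850971321833017 0.14818389259001807
```

```bash
cat >> h.py <<'E'
from scipy.optimize import least_squares
SEL7=[(0,1),(0,2),(1,2),(2,0),(2,2),(3,1),(4,2)]
X7=fitl(SEL7)[0]
LO=np.array([-178.18,-50.72,12.68,-81.47,9.98,-165.26]);HI=np.array([178.18,133.34,142.11,261.47,163.14,165.26])
def fk(q): return cols(q,SEL7)@X7, fks(q)[-1]@TZ
def ik(p,R,seeds):
    best=None
    for s in seeds:
        f=lambda q:np.r_[(fk(q)[0]-p)*10,(fk(q)[1]-R).ravel()]
        r=least_squares(f,np.clip(s,LO+.1,HI-.1),bounds=(LO,HI),x_scale=30)
        if r.cost<1e-5: 
            m=np.minimum(r.x-LO,HI-r.x).min()
            if best is None or m>best[1]: best=(r.x,m)
    return best
u=lambda d:np.array([np.cos(np.radians(d)),np.sin(np.radians(d)),0])
Z=np.array([0,0,1.])
STAND=np.array([.5385,.2926,0]);ST=12.8
BOARD=np.array([.4908,-.012,.054]);BT=80.8
SEAT=np.array([.525,-.285,.044]);NT=-96.
GO=.022
def tool(zdir,ydir,grasp):
    R=np.array([np.cross(ydir,zdir),ydir,zdir]).T
    return grasp-GO*0+zdir*GO,R
def poseA(up,ys,al,e):   # up: unit vec in plane, end that will be up
    z=-Z*np.cos(al)-up*np.sin(al); y=ys*np.cross(Z,up); return tool(z,y,BOARD+e*up)
def poseS(side,yd,t,e):  # tool horizontal dir = side (±stand x), pointing down by t
    z=side*np.cos(t)-Z*np.sin(t); return tool(z,yd,STAND+Z*(.075+e))
def poseN(up,ys,be,e,seat=None):
    z=-Z*np.cos(be)-up*np.sin(be); y=ys*np.cross(Z,up); return tool(z,y,(SEAT if seat is None else seat)+e*up)
E
cat > plan.py <<'E'
from h import *
print('go',env.grasp_offset)
q0=env.observe()['q']
rng=np.random.default_rng(0)
seeds=[np.array(q0)]+[np.array([a,30,70,b,90,c]) for a in(0,40) for b in(0,90,-60,150) for c in(-90,0,90)]
sN=[s*1 for s in seeds]
for s in sN:
    if s[0]==40:s[0]=-40
e=.02
def show(n,b): print(n,None if b is None else (np.round(b[0],1),round(b[1],1)))
for al in np.radians([30,45]):
  print('tilt',np.degrees(al))
  for ud in(BT,BT+180):
    for ys in(1,-1): show(('A',ud,ys),ik(*poseA(u(ud),ys,al,e),seeds))
  for sd in(ST-90,ST+90):
    for yd in(ST,ST+180): show(('S',sd,yd),ik(*poseS(u(sd),u(yd),al,e),seeds))
  for ud in(NT,NT+180):
    for ys in(1,-1): show(('N',ud,ys),ik(*poseN(u(ud),ys,al,e),sN))
E
python3 plan.py
```

```text
go 0.0187
tilt 29.999999999999996
('A', 80.8, 1) (array([   2.2,   34.1,   92.6,  -33. ,   64. , -150.9]), np.float64(14.3))
('A', 80.8, -1) (array([  2.2,  34.1,  92.6, -33. ,  64. ,  29.1]), np.float64(48.4))
('A', 260.8, 1) (array([-32.9,  31.4,  98.9,  30.1,  66. , -40.1]), np.float64(43.2))
('A', 260.8, -1) (array([-32.9,  31.4,  98.9,  30.1,  66. , 139.9]), np.float64(25.4))
('S', -77.2, 12.8) (array([ 37. ,  51.7,  62.2, -52.7,  97. ,  32.8]), np.float64(28.7))
('S', -77.2, 192.8) (array([  37. ,   51.7,   62.2,  -52.7,   97. , -147.2]), np.float64(18.1))
('S', 102.8, 12.8) (array([ -4.7,  43.1,  84.3,  56.1,  84.4, -40.4]), np.float64(57.8))
('S', 102.8, 192.8) (array([ -4.7,  43.1,  84.3,  56.1,  84.4, 139.6]), np.float64(25.7))
('N', -96.0, 1) (array([-50.7,  45.2,  68.5,  20.8,  88.4, -49.4]), np.float64(55.8))
('N', -96.0, -1) (array([-50.7,  45.2,  68.5,  20.8,  88.4, 130.6]), np.float64(34.6))
('N', 84.0, 1) None
('N', 84.0, -1) (array([-26.1,  36.7,  89. , -37.9,  49.8,   3.8]), np.float64(39.8))
tilt 45.0
('A', 80.8, 1) (array([   7.9,   39.6,   90.2,  -45. ,   73. , 
[... 300 characters left out ...]
12.8) (array([ 33.8,  46.1,  64.8, -41.3,  89.1,  29.3]), np.float64(40.1))
('S', -77.2, 192.8) (array([  33.8,   46.1,   64.8,  -41.3,   89.1, -150.7]), np.float64(14.5))
('S', 102.8, 12.8) (array([ -0.7,  38.3,  82.9,  44.9,  77. , -31.3]), np.float64(59.2))
('S', 102.8, 192.8) (array([ -0.7,  38.3,  82.9,  44.9,  77. , 148.7]), np.float64(16.6))
('N', -96.0, 1) (array([-53.9,  50.9,  63.4,  28.9, 100.8, -51.5]), np.float64(50.7))
('N', -96.0, -1) (array([-53.9,  50.9,  63.4,  28.9, 100.8, 128.5]), np.float64(36.8))
('N', 84.0, 1) (array([ -20.6,   40.2,   91.4,  -59.1,   52.9, -155.1]), np.float64(10.2))
('N', 84.0, -1) (array([-20.6,  40.2,  91.4, -59.1,  52.9,  24.9]), np.float64(22.4))
```

```bash
sed -i 's/^GO=.*/GO=.024/' h.py; cat >> h.py <<'E'
def rows(targets,grip=1,vmax=32,wmax=.1,start=None,nmin=1):
    """targets: list of (p,R); prints rounded tool-frame rows, also checks IK margins"""
    s=env.observe();p,R=(np.array(s['position']),np.array(s['tool_rot'])) if start is None else start
    q=np.array(s['q']);out=[]
    for pt,Rt in targets:
        rv=Ro.from_matrix(R.T@Rt).as_rotvec()
        n=int(max(nmin,np.ceil(np.linalg.norm(pt-p)*1000/vmax),np.ceil(np.linalg.norm(rv)/wmax)))
        p0=p.copy()
        for i in range(n):
            goal=p0+(pt-p0)*(i+1)/n
            d=np.round(R.T@(goal-p)*1000,1);w=np.round(Ro.from_matrix(R.T@Rt).as_rotvec()/(n-i),3)
            out.append(f"{grip:g} "+' '.join(f'{v:g}' for v in np.r_[d,w]+0.))
            p=p+R@(d/1000);R=R@Ro.from_rotvec(w).as_matrix()
            b=ik(p,R,[q]); 
            if b is None: print('!! no ik at',len(out),p)
            else:
                dq=np.abs(b[0]-q); 
                if (dq*12>.68*np.array([136.9,136.9,180,180,180,180])).any(): print('! fast at',len(out),np.round(dq*12))
                if b[1]<8: print('margin',len(out),b[1])
                q=b[0]
    for i in range(0,len(out),8): print('; '.join(out[i:i+8]))
    print('end',p,np.round(q,1))
    return p,R
def back(pose,d): return pose[0]-pose[1][:,2]*d,pose[1]
def lift(pose,d): return pose[0]+Z*d,pose[1]
AL=np.radians(30);EO=.02
A=poseA(u(BT),-1,AL,EO)
S1=poseS(u(ST+90),u(ST),AL,EO)
S2=poseS(u(ST-90),u(ST),AL,EO)
E
python3 - <<'E'
from h import *
log()
rows([lift(back(A,.05),.03)])
E
```

```text
1 -11.9 -15.8 16.9 0.015 -0.046 0.083; 1 -12.4 -14.5 17.8 0.015 -0.046 0.083; 1 -12.7 -13.2 18.5 0.015 -0.046 0.083; 1 -12.9 -11.8 19.3 0.015 -0.046 0.083; 1 -12.9 -10.5 20.1 0.015 -0.046 0.083; 1 -12.8 -9.1 20.8 0.014 -0.046 0.083; 1 -12.5 -7.8 21.5 0.015 -0.046 0.084; 1 -12.1 -6.4 22.1 0.014 -0.047 0.083
1 -11.5 -5.1 22.8 0.015 -0.046 0.084; 1 -10.9 -3.8 23.4 0.014 -0.047 0.083; 1 -9.9 -2.7 23.9 0.015 -0.046 0.084
end [0.496  0.0206 0.1065] [  4.8  29.   86.9 -30.2  74.4  25. ]
```

Emit:
servo_tool(deltas="1 -12 -16 17 0.015 -0.046 0.083; 1 -12.5 -14.5 18 0.015 -0.046 0.083; 1 -12.5 -13 18.5 0.015 -0.046 0.083; 1 -13 -12 19 0.015 -0.046 0.083; 1 -13 -10.5 20 0.015 -0.046 0.083; 1 -13 -9 21 0.014 -0.046 0.083; 1 -12.5 -8 21.5 0.015 -0.046 0.084; 1 -12 -6.5 22 0.014 -0.047 0.083")

```text
time_s: 4.08
position: [0.508, 0.0818, 0.1573]
tool_rot: [[-0.106, 0.994, -0.029], [0.924, 0.087, -0.372], [-0.367, -0.066, -0.928]]
ft_force: [1.8, -0.3, -0.1]
grip_width: 0.0855
gripper_force: 0.0
```

Emit:
servo_tool(deltas="1 -11.5 -5 23 0.015 -0.046 0.084; 1 -11 -4 23.5 0.014 -0.047 0.083; 1 -10 -2.5 24 0.015 -0.046 0.084; 1 0 0 0 0 0 0; 1 0 0 0 0 0 0")

```text
time_s: 4.5
position: [0.4951, 0.0235, 0.1073]
tool_rot: [[0.132, 0.988, -0.076], [0.857, -0.152, -0.492], [-0.498, -0.001, -0.867]]
ft_force: [0.0, 0.4, 0.0]
grip_width: 0.0854
gripper_force: 0.0
```

```bash
python3 - <<'E'
from h import *
log();print(fitl(SEL7)[0],np.abs(fitl(SEL7)[1]).max())
p=snap('wrist');w=cloud(p)
print('board',rect(w,(.49,-.01),.09,.05,.075))
print(env.observe()['position'],A[0])
rows([back(A,.02),A],vmax=20)
E
```

```text
[ 0.118   0.131   0.5361  0.1032  0.3512 -0.0006  0.2857] 0.0004099635618146913
board (13242, array([491.7, -12. ]), array([131.6,  60.2]), 80.8, 'medz', np.float64(0.05782235186918443), 'mean', array([494.1167,   3.4951]))
[0.4958 0.0238 0.1082] [ 0.4921 -0.0041  0.0332]
1 3.2 0.1 14.8 0.001 -0.001 0.002; 1 3.3 0.2 14.7 0.002 -0.001 0.001; 1 3.3 0.1 14.7 0.001 0 0.002; 1 3.3 0.2 14.8 0.002 -0.001 0.001; 1 0 0 20 0 0 0
end [ 0.4921 -0.0041  0.0332] [  2.1  34.3  92.7 -33.1  63.8  29.1]
```

Emit:
servo_tool(deltas="1 3.2 0 15 0.001 -0.001 0.002; 1 3.2 0 15 0.002 -0.001 0.001; 1 3.3 0 15 0.001 0 0.002; 1 3.3 0 15 0.002 -0.001 0.001; 1 0 0 20 0 0 0; 1 0 0 0 0 0 0; 0 0 0 0 0 0 0; 0 0 0 0 0 0 0", newtons=60)

```text
time_s: 5.22
position: [0.4919, -0.0051, 0.0331]
tool_rot: [[0.141, 0.987, -0.08], [0.854, -0.162, -0.495], [-0.501, 0.002, -0.865]]
ft_force: [-0.1, -0.6, -0.0]
grip_width: 0.0641
gripper_force: 0.0
```

Emit:
servo_tool(deltas="0 0 0 0 0 0 0; 0 0 0 0 0 0 0; 0 0 0 0 0 0 0; 0 0 0 0 0 0 0; 0 0 0 0 0 0 0; 0 0 0 0 0 0 0")

```text
time_s: 5.72
position: [0.4942, -0.0061, 0.0366]
tool_rot: [[0.144, 0.987, -0.073], [0.852, -0.161, -0.498], [-0.503, 0.009, -0.864]]
ft_force: [2.3, 2.0, 28.7]
grip_width: 0.0001
gripper_force: 14.6
```

```bash
python3 - <<'E'
from h import *
s=log();print(s['position'],A[0],s['grip_width'],s['ft_force'])
p=snap('wrist','w2');w=cloud(p)
print('board',rect(w,(.49,-.01),.09,.05,.075))
hi=lift(S1,.09)
mid=(np.array([.5,.05,.22]),Ro.from_matrix(A[1]).as_matrix())
rows([(A[0]+Z*.06,A[1])],grip=0,vmax=20)
E
```

```text
[ 0.4942 -0.0061  0.0366] [ 0.4921 -0.0041  0.0332] 0.00011807512349200857 [ 2.3469  2.0428 28.6794]
board (15232, array([508.9,   4.5]), array([86.2, 60.2]), 78.67, 'medz', np.float64(0.05738615094598884), 'mean', array([514.4006,  24.0166]))
0 -9 -0.7 -16.6 0.003 0.001 -0.002; 0 -9.1 -0.7 -16.6 0.002 0.001 -0.002; 0 -9 -0.8 -16.5 0.003 0.002 -0.002
end [ 0.492  -0.0041  0.0932] [  2.1  29.1  89.5 -31.3  70.8  24.3]
```

View pics/w2.png

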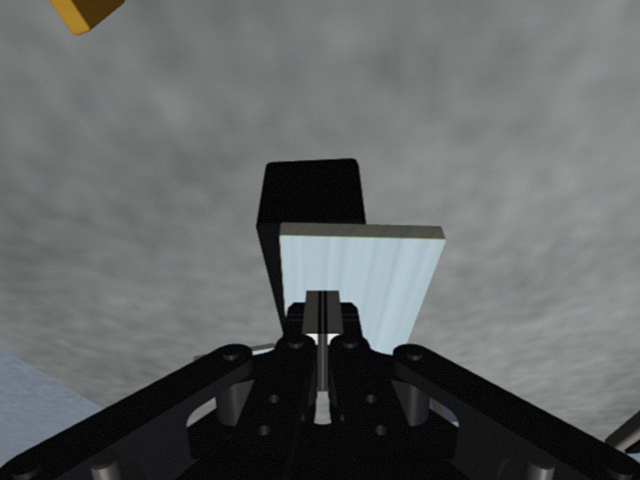

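The grasp failed: the fingers are fully shut (width 0.0001), apparently above the plate, and the plate at (360,280) has shifted. I'll look from outside.

```bash
python3 - <<'E'
from h import *
p=snap('side');w=cloud(p)
img=p['img'][200:340,230:410,::-1];a=cv2.resize(img,(720,560),interpolation=cv2.INTER_CUBIC)
cv2.imwrite('pics/s3.png',a)
p=snap('top');w=cloud(p)
m=(np.abs(w[...,0]-.49)<.1)&(np.abs(w[...,1])<.11)&(w[...,2]>.02)&(w[...,2]<.09)
img=p['img'].copy();img[m]=img[m]//2+np.array([0,100,0],np.uint8)
q=w[m];print(len(q),[ (z,((q[:,2]>z)&(q[:,2]<z+.01)).sum()) for z in np.arange(.02,.09,.01)])
E
```

```text
1289 [(np.float64(0.02), np.int64(8)), (np.float64(0.03), np.int64(11)), (np.float64(0.039999999999999994), np.int64(106)), (np.float64(0.049999999999999996), np.int64(788)), (np.float64(0.06), np.int64(308)), (np.float64(0.06999999999999999), np.int64(32)), (np.float64(0.07999999999999999), np.int64(36))]
```

View pics/s3.png

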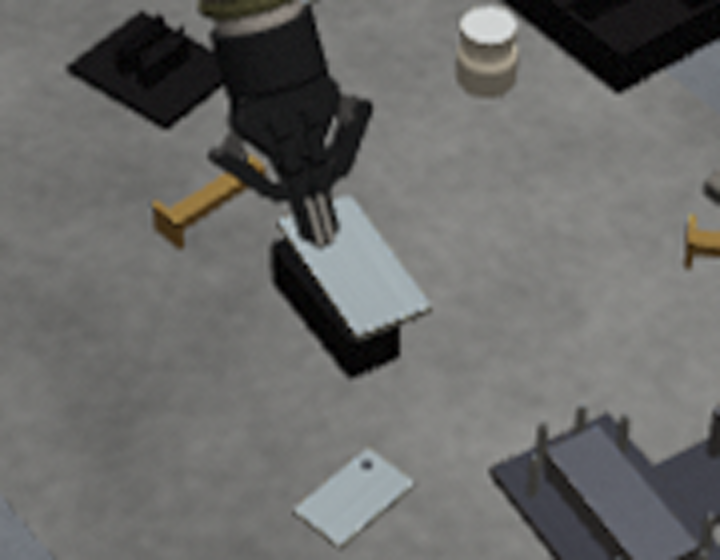

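The side view shows the shut fingers lying on top of the plate, tip at crop (320,243), i.e. side px (310,261). I'll check where the tip really is.

```bash
python3 - <<'E'
from h import *
s=env.observe();print(s['position'],s['ft_force'],s['grip_width'])
p=snap('side');T=p['world_to_cam'];K=p['camera_matrix']
R=np.array(s['tool_rot'])
for d in(0,.01,.02,.03,.05):
    c=T[:3,:3]@(np.array(s['position'])-d*R[:,2])+T[:3,3];print(d,(K@c/c[2])[:2],c[2])
print('tip px pts',[dep(p,(u_,v)) for u_,v in((310,254),(310,257),(310,259),(310,260),(310,262),(310,264),(310,268))])
w=cloud(p)
# plate plane fit
m=(np.abs(w[...,0]-.5)<.08)&(w[...,1]>-.1)&(w[...,1]<-.02)&(w[...,2]>.03)&(w[...,2]<.09)
q=w[m];A_=np.c_[q[:,:2],np.ones(len(q))];c,*_=np.linalg.lstsq(A_,q[:,2],rcond=None);r=A_@c-q[:,2];k=np.abs(r)<.004
c,*_=np.linalg.lstsq(A_[k],q[k,2],rcond=None);print('plane',c,k.sum(),len(q))
E
```

```text
[ 0.4943 -0.006   0.0366] [ 0.0288  2.6643 29.5238] 0.00029253952140055053
0 [312.8447 269.7842] 1.7987893911244797
0.01 [311.9822 266.6741] 1.7957415634199496
0.02 [311.1169 263.5533] 1.7926937357154196
0.03 [310.2485 260.422 ] 1.7896459080108895
0.05 [308.503  254.1272] 1.7835502526018294
tip px pts [array([0.4966, 0.0098, 0.0885]), array([0.4947, 0.0074, 0.0793]), array([0.4904, 0.0018, 0.0783]), array([ 0.4886, -0.0005,  0.0772]), array([0.4935, 0.0063, 0.06  ]), array([0.4904, 0.0022, 0.057 ]), array([ 0.4792, -0.0126,  0.0598])]
plane [ 0.146  -0.0167 -0.0164] 201 470
```

```bash
python3 - <<'E'
from h import *
s=env.observe()
p=snap('wrist');T=p['world_to_cam'];K=p['camera_matrix']
R=np.array(s['tool_rot'])
for d in(0,.01,.02,.03,.05):
    c=T[:3,:3]@(np.array(s['position'])-d*R[:,2])+T[:3,3];print(d,(K@c/c[2])[:2],c[2])
print('depth col 322:',[(v,round(float(p['depth'][v,322]),3)) for v in range(220,400,12)],'col 310',[(v,round(float(p['depth'][v,312]),3)) for v in range(280,360,8)])
for v in (288,296,304,312,330): print(v,dep(p,(312,v)))
w=cloud(p)
print([ (uu,vv,w[vv,uu]) for uu,vv in((290,236),(430,236),(400,330),(300,250),(360,250),(360,320))])
E
```

```text
0 [322.4508 283.8585] 0.18479235121474125
0.01 [322.4651 292.2712] 0.17522070700911607
0.02 [322.481  301.6561] 0.1656490628034909
0.03 [322.4989 312.1921] 0.15607741859786572
0.05 [322.5422 337.6829] 0.13693413018661532
depth col 322: [(220, 0.144), (232, 0.133), (244, 0.133), (256, 0.138), (268, 0.142), (280, 0.149), (292, 0.15), (304, 0.14), (316, 0.129), (328, 0.121), (340, 0.12), (352, 0.121), (364, 0.123), (376, 0.123), (388, 0.124)] col 310 [(280, 0.148), (288, 0.151), (296, 0.146), (304, 0.139), (312, 0.133), (320, 0.128), (328, 0.121), (336, 0.119), (344, 0.11), (352, 0.107)]
288 [0.494  0.0204 0.0579]
296 [0.4945 0.0224 0.0633]
304 [0.4952 0.0262 0.0696]
312 [0.4958 0.0292 0.0749]
330 [0.497  0.0349 0.0855]
[(290, 236, array([0.4915, 0.0502, 0.0562])), (430, 236, array([0.5409, 0.0409, 0.0555])), (400, 330, array([ 0.5293, -0.0197,  0.0584])), (300, 250, array([0.4938, 0.0436, 0.0574])), (360, 250, array([0.5154, 0.0395, 0.0571])), (360, 320, array([ 0.5113, -0.0073,  0.0583]))]
```

Emit:
servo_tool(deltas="0 0 0 -8 0 0 0; 0 0 0 -15 0 0 0; 0 0 0 -20 0 0 0; 0 0 0 -20 0 0 0; 0 0 0 -20 0 0 0; 0 0 0 0 0 0 0; 0 0 0 0 0 0 0")

```text
time_s: 6.55
position: [0.4982, 0.0359, 0.1045]
tool_rot: [[0.141, 0.987, -0.079], [0.854, -0.162, -0.494], [-0.501, 0.002, -0.866]]
ft_force: [-0.6, 0.4, -0.6]
grip_width: 0.0002
gripper_force: 0.0
```

```bash
python3 - <<'E'
from h import *
s=log();print(s['position'],s['ft_force'],s['grip_width'],s['gripper_force'])
R=np.array(s['tool_rot'])
p=snap('wrist');T=p['world_to_cam'];K=p['camera_matrix']
for d in(0,.01,.02,.03):
  for x in(0,.011):
    c=T[:3,:3]@(np.array(s['position'])-d*R[:,2]+x*R[:,0])+T[:3,3];print(d,x,(K@c/c[2])[:2],c[2])
print('col 312',[(v,round(float(p['depth'][v,312]),3)) for v in range(250,360,8)])
a=p['img'][:,:,::-1]
p=snap('top');w=cloud(p);print('board top',rect(w,(.5,-.01),.09,.048,.075))
p=snap('side');b=cv2.resize(p['img'][200:340,230:410,::-1],(480,373))
cv2.imwrite('pics/c4.png',np.hstack([cv2.resize(a,(320,240)),b[:240]]) if 0 else np.hstack([cv2.resize(a[150:480],(320,165*2)),b[:330]]))
E
```

```text
[0.4982 0.0359 0.1045] [-0.5679  0.3741 -0.5588] 0.00019713325740850383 0.0
0 0 [322.4244 283.847 ] 0.1847833539635358
0 0.011 [322.4276 263.1848] 0.18159838574294032
0.01 0 [322.437  292.2595] 0.17521170260563748
0.01 0.011 [322.4406 270.6033] 0.172026734385042
0.02 0 [322.4511 301.6442] 0.1656400512477392
0.02 0.011 [322.4552 278.896 ] 0.16245508302714373
0.03 0 [322.467 312.18 ] 0.15606839988984092
0.03 0.011 [322.4717 288.2271] 0.15288343166924545
col 312 [(250, 0.236), (258, 0.242), (266, 0.247), (274, 0.255), (282, 0.262), (290, 0.268), (298, 0.144), (306, 0.138), (314, 0.131), (322, 0.126), (330, 0.12), (338, 0.114), (346, 0.109), (354, 0.107)]
board top (1484, array([500.7, -17.2]), array([129.9,  67.3]), 79.41, 'medz', np.float64(0.057131517699595916), 'mean', array([503.7887, -18.2419]))
```

View pics/c4.png

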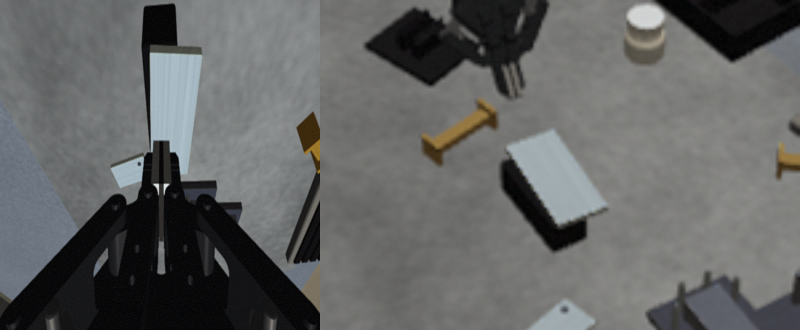

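```bash
python3 - <<'E'
from h import *
s=env.observe();P=np.array(s['position']);R=np.array(s['tool_rot'])
for n in('side','wrist','top'):
    p=snap(n);w=cloud(p).reshape(-1,3);l=(w-P)@R
    m=(np.abs(l[:,0])<.03)&(np.abs(l[:,1])<.03)&(l[:,2]>-.12)&(l[:,2]<.03)
    q=l[m]*1000
    print(n,m.sum(),'z hist',np.histogram(q[:,2],bins=np.arange(-80,31,5))[0])
    f=q[q[:,2]>-60];print(' x range',np.percentile(f[:,0],[2,50,98]),'y',np.percentile(f[:,1],[2,50,98]),'zmax',np.sort(f[:,2])[-6:])
E
```

```text
side 430 z hist [35 25 19 18 17 21 15 18 14  9  3  0  0  0  0  0  0  0  0  0  0  1]
 x range [-18.2844  -7.789    7.7402] y [-16.4218  -4.0475  11.8926] zmax [-31.8094 -30.6858 -29.6871 -29.2935 -27.5255  29.8068]
wrist 30495 z hist [2318 1410  823  407  503  503  431  433  342  109    0    0    0    0
    0    0    0    0    0    0    0    0]
 x range [ 6.4877 10.6003 11.5741] y [-13.0041  -0.1455  12.9915] zmax [-32.1867 -32.0456 -32.0336 -32.0205 -31.9955 -31.8488]
top 453 z hist [40 28 20 19 12 15 18 12 18  7  1  0  0  0  0  0  0  0  0  0  0  2]
 x range [-11.9742  -8.4293   5.9497] y [-13.6632  -0.6367  12.5058] zmax [-34.7091 -34.3365 -33.2308 -29.9929  29.2953  29.9557]
```

The fingertips really end 31 mm behind the reported TCP, seen the same from all three cameras. I'll correct the grasp depth and re-measure the board.

```bash
cat >> h.py <<'E'
def plate(w,c,r=.09,z0=.045,z1=.075):
    m=(np.abs(w[...,0]-c[0])<r)&(np.abs(w[...,1]-c[1])<r)&(w[...,2]>z0)&(w[...,2]<z1);q=w[m]
    for _ in range(6):
        A_=np.c_[q[:,:2],np.ones(len(q))];c,*_=np.linalg.lstsq(A_,q[:,2],rcond=None);q=q[np.abs(A_@c-q[:,2])<.003]
    (cx,cy),(a,b),t=cv2.minAreaRect((q[:,:2]*1000).astype(np.float32))
    if a<b:a,b,t=b,a,t+90
    return len(q),'slope',c[:2],'zc',c@[cx/1000,cy/1000,1],(round(cx,1),round(cy,1)),(round(a,1),round(b,1)),(t+90)%180-90,q[:,2].min(),q[:,2].max()
E
python3 - <<'E'
from h import *
for n in('top','side','wrist'):
    p=snap(n);print(n,plate(cloud(p),(.503,-.015)))
E
```

```text
top (1055, 'slope', array([ 0.0233, -0.0079]), 'zc', np.float64(0.05703753036592069), (504.0, -17.8), (129.7, 59.9), 79.1166763305664, np.float64(0.053292413834360876), np.float64(0.060637675744353525))
side (431, 'slope', array([ 0.0269, -0.0097]), 'zc', np.float64(0.057243410971769555), (502.2, -19.0), (135.3, 61.4), 79.00997924804688, np.float64(0.053275974395426), np.float64(0.06103388413983445))
wrist (9573, 'slope', array([-0.0019, -0.0036]), 'zc', np.float64(0.05788437445983863), (505.0, -17.6), (130.2, 60.0), 79.04816436767578, np.float64(0.05463149059540194), np.float64(0.05965492578773295))
```

```bash
cat >> h.py <<'E'
GO=.054
BT=79.05
y_=u(BT-90)
B0=np.array([.505,-.0177,0])
PV=(B0-.007*y_+Z*.013, np.array([np.cross(y_,-Z),y_,-Z]).T)
E
python3 - <<'E'
from h import *
print(PV)
a=rows([(PV[0]+Z*.05,PV[1])],vmax=25)
rows([PV],vmax=15,start=a)
E
```

```text
(array([ 0.4981, -0.0164,  0.013 ]), array([[ 0.19  ,  0.9818, -0.    ],
       [ 0.9818, -0.19  , -0.    ],
       [-0.    ,  0.    , -1.    ]]))
1 -3.9 1.5 10 0.001 0.088 0.004; 1 -4.8 1.5 9.6 0.001 0.088 0.004; 1 -5.6 1.6 9.2 0.001 0.087 0.005; 1 -6.4 1.6 8.6 0.001 0.088 0.004; 1 -7.1 1.6 8 0.001 0.087 0.005; 1 -7.8 1.7 7.4 0.001 0.088 0.004
end [ 0.4981 -0.0164  0.063 ] [-15.5  25.7  94.4   0.   59.9  -4.6]
! fast at 1 [263.  37. 110. 359. 207. 372.]
1 0 0 12.5 0 0 0; 1 0 0 12.5 0 0 0; 1 0 0 12.5 0 0 0; 1 0 0 12.5 0 0 0
end [ 0.4981 -0.0164  0.013 ] [-15.5  30.1  97.5   0.   52.4  -4.6]
```

Emit:
servo_tool(deltas="1 -4 1.5 10 0.001 0.088 0.004; 1 -5 1.5 9.5 0.001 0.088 0.004; 1 -5.5 1.5 9 0.001 0.087 0.005; 1 -6.5 1.5 8.5 0.001 0.088 0.004; 1 -7 1.5 8 0.001 0.087 0.005; 1 -8 2 7.5 0.001 0.088 0.004; 1 0 0 0 0 0 0; 1 0 0 0 0 0 0")

```text
time_s: 7.67
position: [0.498, -0.0178, 0.0635]
tool_rot: [[0.192, 0.981, -0.001], [0.981, -0.192, -0.0], [-0.0, -0.001, -1.0]]
ft_force: [0.0, 0.3, 0.2]
grip_width: 0.0854
gripper_force: 0.0
```

```bash
python3 - <<'E'
from h import *
s=log();P=np.array(s['position']);R=np.array(s['tool_rot']);print(P,s['grip_width'])
p=snap('wrist');w=cloud(p);print(plate(w,(.503,-.015)))
l=(w.reshape(-1,3)-P)@R
for sg in(1,-1):
    m=(np.abs(l[:,0])<.025)&(l[:,1]*sg>.03)&(l[:,1]*sg<.065)&(l[:,2]>-.09)&(l[:,2]<-.02);q=l[m]*1000
    print(m.sum(),'tipz',np.sort(q[:,2])[-5:],'y inner',np.percentile(q[:,1],[1,50,99]))
rows([PV],vmax=13)
E
```

```text
[ 0.498  -0.0178  0.0635] 0.08537817635972873
(27531, 'slope', array([-0.0002, -0.0008]), 'zc', np.float64(0.05779723245488826), (504.6, -18.9), (130.1, 60.3), 78.91593170166016, np.float64(0.05548454298899764), np.float64(0.060486079036778134))
5444 tipz [-41.1836 -41.1319 -40.8552 -40.807  -40.7704] y inner [42.1497 44.356  63.9706]
5435 tipz [-40.6976 -40.6105 -40.5641 -40.4916 -40.4084] y inner [-63.8707 -44.4149 -42.2015]
1 0.1 0 12.7 0 0 0; 1 0.1 0 12.6 0 0 0; 1 0.2 0 12.7 0 0 0; 1 0.1 0 12.7 0 0.001 -0.001
end [ 0.4982 -0.0164  0.013 ] [-15.5  30.1  97.5   0.   52.4  -4.6]
```

Emit:
servo_tool(deltas="1 0 0 12.5 0 0 0; 1 0 0 12.5 0 0 0; 1 0 0 12.5 0 0 0; 1 0 0 12.5 0 0 0; 1 0 0 0 0 0 0; 0.5 0 0 0 0 0 0; 0.5 0 0 0 0 0 0; 0.5 0 0 0 0 0 0", newtons=25)

```text
time_s: 8.38
position: [0.4991, -0.0161, 0.0148]
tool_rot: [[0.189, 0.982, 0.003], [0.982, -0.189, -0.0], [0.0, 0.003, -1.0]]
ft_force: [0.8, 2.2, 1.4]
grip_width: 0.059
gripper_force: 27.3
```

Emit:
servo_tool(deltas="0.5 0 0 0 0 0 0; 0.5 0 0 0 0 0 0")

```text
time_s: 8.55
position: [0.4991, -0.0162, 0.0148]
tool_rot: [[0.189, 0.982, 0.003], [0.982, -0.189, 0.0], [0.001, 0.003, -1.0]]
ft_force: [0.8, 3.1, 6.7]
grip_width: 0.0593
gripper_force: 27.8
```

Emit:
servo_tool(deltas="0.5 0 0 -3 0 0 0; 0.5 0 -2.5 0 0 0 0; 0.5 0 -3 0 0 0 0; 0.5 0 -2.5 0 0 0 0; 0.5 0 0 3.5 0 0 0; 0.5 0 0 0 0 0 0; 1 0 0 0 0 0 0; 1 0 0 0 0 0 0", newtons=40)

```text
time_s: 9.22
position: [0.4904, -0.015, 0.0133]
tool_rot: [[0.189, 0.982, 0.001], [0.982, -0.189, 0.0], [0.0, 0.001, -1.0]]
ft_force: [-0.6, -1.0, 0.6]
grip_width: 0.0802
gripper_force: 0.0
```

Emit:
servo_tool(deltas="1 0 0 0 0 0 0; 1 0 0 -12 0 0 0; 1 0 0 -25 0 0 0; 1 0 0 -25 0 0 0; 1 0 0 0 0 0 0; 1 0 0 0 0 0 0")

```text
time_s: 9.72
position: [0.4909, -0.0151, 0.0758]
tool_rot: [[0.19, 0.982, 0.002], [0.982, -0.19, -0.0], [0.0, 0.002, -1.0]]
ft_force: [-0.5, -0.0, 0.3]
grip_width: 0.0855
gripper_force: 0.0
```

```bash
python3 - <<'E'
from h import *
s=log();print(s['position'],s['grip_width'],s['time_s'],fitl(SEL7)[0],np.abs(fitl(SEL7)[1]).max())
p=snap('wrist');w=cloud(p);print(plate(w,(.495,-.015)))
E
```

```text
[ 0.4909 -0.0151  0.0758] 0.08552061039756266 9.7167 [ 0.1176  0.1301  0.537   0.103   0.3508 -0.0001  0.2858] 0.000530329936005075
(24366, 'slope', array([ 0.    , -0.0009]), 'zc', np.float64(0.05780188557191155), (489.3, -16.9), (130.6, 60.3), 79.16609954833984, np.float64(0.05506796716432965), np.float64(0.060218562399069246))
```

```bash
cat >> h.py <<'E'
BT=79.15;BOARD=np.array([.4895,-.0168,.054])
A=poseA(u(BT),-1,AL,EO)
S1=poseS(u(ST+90),u(ST),AL,EO)
S2=poseS(u(ST-90),u(ST),AL,EO)
E
python3 - <<'E'
from h import *
a=rows([back(A,.06)],vmax=25)
rows([A],vmax=15)if 0 else None
print(A)
E
```

```text
1 3.5 -0.1 2.6 0 -0.087 0; 1 3.7 0 2.3 0 -0.087 0; 1 3.9 -0.1 2 0 -0.088 0; 1 4.1 -0.1 1.6 0 -0.087 0; 1 4.2 0 1.2 0 -0.088 -0.001; 1 4.2 -0.1 0.9 0 -0.087 0
end [0.4938 0.0058 0.0592] [  3.1  32.5  90.2 -31.4  68.5  28.7]
(array([ 0.4882, -0.0237,  0.0072]), array([[ 0.163 ,  0.9821, -0.0941],
       [ 0.8505, -0.1882, -0.4911],
       [-0.5   , -0.    , -0.866 ]]))
```

Emit:
servo_tool(deltas="1 3.5 0 2.5 0 -0.087 0; 1 3.5 0 2.5 0 -0.087 0; 1 4 0 2 0 -0.088 0; 1 4 0 1.5 0 -0.087 0; 1 4.2 0 1.2 0 -0.088 0; 1 4.2 -0.3 0.9 0 -0.087 0; 1 0 0 0 0 0 0; 1 0 0 15 0 0 0")

```text
time_s: 10.43
position: [0.4933, -0.0001, 0.0462]
tool_rot: [[0.161, 0.983, -0.092], [0.852, -0.186, -0.49], [-0.498, 0.0, -0.867]]
ft_force: [0.1, -0.4, 0.7]
grip_width: 0.0852
gripper_force: 0.0
```

```bash
python3 - <<'E'
from h import *
rows([A],vmax=15)
E
```

```text
1 -0.4 -0.2 11.4 0 0 0; 1 -0.3 -0.2 11.5 0.001 -0.001 0.001; 1 -0.4 -0.1 11.4 0 0 0; 1 -0.3 -0.2 11.5 0.001 -0.001 0.001
end [ 0.4882 -0.0237  0.0072] [ -0.1  36.3  94.7 -34.5  60.1  31.3]
```

Emit:
servo_tool(deltas="1 0 0 11.5 0 0 0; 1 0 0 11.5 0 0 0; 1 0 0 11.5 0 0 0; 1 0 0 11 0 0 0; 1 0 0 0 0 0 0; 0.5 0 0 0 0 0 0; 0.5 0 0 0 0 0 0; 0.5 0 0 0 0 0 0", newtons=60)

```text
time_s: 11.1
position: [0.4887, -0.024, 0.0078]
tool_rot: [[0.165, 0.982, -0.094], [0.851, -0.189, -0.491], [-0.499, 0.001, -0.866]]
ft_force: [-0.2, -0.8, -0.7]
grip_width: 0.059
gripper_force: 64.4
```

Emit:
servo_tool(deltas="0.5 0 0 0 0 0 0; 0.5 -5 0 -8.7 0 0 0; 0.5 -10 0 -17.3 0 0 0; 0.5 -10 0 -17.3 0 0 0; 0.5 0 0 0 0 0 0")

```text
time_s: 11.52
position: [0.4899, -0.0239, 0.0607]
tool_rot: [[0.167, 0.982, -0.089], [0.851, -0.189, -0.491], [-0.499, 0.006, -0.867]]
ft_force: [1.1, 0.1, -2.1]
grip_width: 0.0588
gripper_force: 65.0
```

```bash
python3 - <<'E'
from h import *
s=log();print(s['position'],s['grip_width'],s['gripper_force'],s['ft_force'])
for n in('side','top'):
    p=snap(n);w=cloud(p);print(plate(w,(.495,-.015),z0=.075,z1=.15))
E
```

```text
[ 0.4899 -0.0239  0.0607] 0.058829680744069725 65.02311587333679 [ 1.1499  0.0969 -2.0601]
(212, 'slope', array([0.0296, 0.12  ]), 'zc', np.float64(0.11280715200581576), (487.5, -36.5), (95.8, 83.0), 83.83982849121094, np.float64(0.10457029128642607), np.float64(0.12110259333338542))
(374, 'slope', array([0.0265, 0.1262]), 'zc', np.float64(0.10946991895188433), (486.5, -38.8), (84.8, 83.8), 81.36956787109375, np.float64(0.10226155606765217), np.float64(0.11666729121691494))
```

```bash
python3 - <<'E'
from h import *
print(lift(S1,.09))
rows([lift(S1,.09)],grip=.5,vmax=20,wmax=.085)
E
```

```text
(array([0.5281, 0.3382, 0.158 ]), array([[-0.1108,  0.9751, -0.1919],
       [ 0.4876,  0.2215,  0.8445],
       [ 0.866 ,  0.    , -0.5   ]]))
0.5 13.9 -1.5 -14.1 0.006 0.081 -0.023; 0.5 15.1 -1.3 -13 0.006 0.081 -0.023; 0.5 16 -1.1 -11.6 0.006 0.081 -0.023; 0.5 17 -0.7 -10.3 0.006 0.081 -0.023; 0.5 17.8 -0.3 -9 0.006 0.081 -0.023; 0.5 18.4 0 -7.4 0.007 0.082 -0.023; 0.5 19 0.4 -5.9 0.006 0.081 -0.023; 0.5 19.4 0.8 -4.4 0.007 0.082 -0.023
0.5 19.7 1.2 -2.7 0.007 0.081 -0.023; 0.5 19.8 1.7 -1.2 0.006 0.082 -0.023; 0.5 19.7 2.1 0.4 0.007 0.081 -0.024; 0.5 19.6 2.6 2.1 0.006 0.082 -0.023; 0.5 19.3 3.1 3.6 0.007 0.081 -0.024; 0.5 18.9 3.6 5.1 0.006 0.082 -0.023; 0.5 18.4 4 6.6 0.007 0.081 -0.024; 0.5 17.6 4.5 8.1 0.006 0.082 -0.023
0.5 16.8 5 9.4 0.007 0.081 -0.024; 0.5 15.8 5.4 10.7 0.006 0.082 -0.023; 0.5 14.8 5.8 12 0.007 0.081 -0.024
end [0.5281 0.3382 0.158 ] [ -2.   36.8  82.   56.9  87.3 -32. ]
```

Emit:
servo_tool(deltas="0.5 14 -1.5 -14 0.006 0.081 -0.023; 0.5 15 -1.3 -13 0.006 0.081 -0.023; 0.5 16 -1 -11.5 0.006 0.081 -0.023; 0.5 17 -0.7 -10.3 0.006 0.081 -0.023; 0.5 18 -0.3 -9 0.006 0.081 -0.023; 0.5 18.5 0 -7.5 0.007 0.082 -0.023; 0.5 19 0.4 -6 0.006 0.081 -0.023; 0.5 19.5 0.8 -4.5 0.007 0.082 -0.023", newtons=90)

```text
time_s: 12.28
position: [0.5048, 0.1296, 0.099]
tool_rot: [[0.033, 0.996, -0.081], [0.99, -0.021, 0.141], [0.138, -0.085, -0.987]]
ft_force: [-0.8, 0.0, -2.3]
grip_width: 0.0584
gripper_force: 96.3
```

Emit:
servo_tool(deltas="0.5 19.5 1.2 -2.5 0.007 0.081 -0.023; 0.5 20 1.7 -1 0.006 0.082 -0.023; 0.5 19.5 2 0.4 0.007 0.081 -0.024; 0.5 19.5 2.5 2 0.006 0.082 -0.023; 0.5 19.5 3 3.5 0.007 0.081 -0.024; 0.5 19 3.5 5 0.006 0.082 -0.023; 0.5 18.5 4 6.5 0.007 0.081 -0.024; 0.5 17.5 4.5 8 0.006 0.082 -0.023")

```text
time_s: 12.95
position: [0.5215, 0.2815, 0.141]
tool_rot: [[-0.08, 0.985, -0.151], [0.689, 0.164, 0.706], [0.72, -0.047, -0.692]]
ft_force: [-0.4, 0.2, -2.8]
grip_width: 0.0584
gripper_force: 96.4
```

Emit:
servo_tool(deltas="0.5 17 5 9.5 0.007 0.081 -0.024; 0.5 16 5.5 10.5 0.006 0.082 -0.023; 0.5 14.5 6 12 0.007 0.081 -0.024; 0.5 0 0 0 0 0 0; 0.5 0 0 0 0 0 0; 0.5 0 0 0 0 0 0")

```text
time_s: 13.45
position: [0.5281, 0.3377, 0.1568]
tool_rot: [[-0.109, 0.975, -0.193], [0.49, 0.221, 0.843], [0.865, -0.003, -0.502]]
ft_force: [0.3, -0.4, -1.5]
grip_width: 0.0581
gripper_force: 96.7
```

```bash
python3 - <<'E'
from h import *
s=log();P=np.array(s['position']);R=np.array(s['tool_rot']);print(P,s['grip_width'],s['gripper_force'],lift(S1,.09)[0],R)
print(fitl(SEL7)[0],np.abs(fitl(SEL7)[1]).max())
f=u(ST-90)
for n in('side','top','wrist'):
    p=snap(n,'d5s' if n=='side' else None);w=cloud(p).reshape(-1,3)
    g=P-R[:,2]*GO
    l=(w-g)@np.array([u(ST-90),u(ST),Z]).T
    m=(np.abs(l[:,0])<.03)&(np.abs(l[:,1])<.045)&(l[:,2]>-.11)&(l[:,2]<.08)
    q=l[m]*1000
    print(n,m.sum(),np.round(np.percentile(q,[1,50,99],axis=0),1) if m.sum() else '')
    b=[ (z,((q[:,2]>z)&(q[:,2]<=z+10)).sum(),np.round(np.median(q[(q[:,2]>z)&(q[:,2]<=z+10)],axis=0),1)) for z in range(-110,80,10) if ((q[:,2]>z)&(q[:,2]<=z+10)).sum()>2]
    for x in b:print(x)
E
```

```text
[0.5281 0.3377 0.1568] 0.058099209669281074 96.66820406913757 [0.5281 0.3382 0.158 ] [[-0.1087  0.9752 -0.1928]
 [ 0.4901  0.2213  0.8431]
 [ 0.8648 -0.0029 -0.502 ]]
[ 0.1175  0.1299  0.5372  0.103   0.3507 -0.      0.2858] 0.0005537717461142899
side 213 [[-17.7 -42.2 -87.3]
 [  1.4 -21.7 -55.7]
 [ 26.4  26.1  31.1]]
(-90, np.int64(16), array([  0.6,   5.2, -84.1]))
(-80, np.int64(39), array([  2.3,  -4.6, -74.6]))
(-70, np.int64(37), array([  1.7, -10.3, -64.5]))
(-60, np.int64(31), array([  1.9,  -1.8, -55.1]))
(-50, np.int64(20), array([  3. , -22.8, -46.4]))
(-40, np.int64(8), array([  1.3, -30.3, -34.9]))
(-10, np.int64(8), array([-13.3, -40. ,  -3.9]))
(0, np.int64(14), array([ -5.2, -34.2,   7.2]))
(10, np.int64(14), array([  0.3, -30. ,  16.1]))
(20, np.int64(19), array([ 16.7, -32.7,  25.3]))
(30, np.int64(3), array([  4.5, -35.6,  31.4]))
top 796 [[-20.  -43.6 -78. ]
 [  2.5  -0.9  14.6]
 [ 29.4  43.   47.4]]
(-90, np.int64(5), array([  2.9,   9.9, -80.8]))
(-80, np.int64(21), array([  2.7,   9.5, -73.4]))
(-70, np.int64(20), array([  2.3,   4.8, -63.5]))
(-60, np.int64(17
[... 540 characters left out ...]
43.2 -66.4]
 [  3.4   0.   20.2]
 [ 29.2  43.2  46.1]]
(-80, np.int64(152), array([  3.6,  -0.2, -72.4]))
(-70, np.int64(794), array([  3.5,   0.3, -64.5]))
(-60, np.int64(980), array([  3.5,  -0.1, -54.8]))
(-50, np.int64(1116), array([  3.5,  -0.1, -44.8]))
(-40, np.int64(1270), array([  3.5,   0.1, -34.8]))
(-30, np.int64(1491), array([  3.4,   0.3, -24.7]))
(-20, np.int64(1681), array([  3.4,   0.3, -14.9]))
(-10, np.int64(2327), array([ 3.4, -0.4, -4.5]))
(0, np.int64(3699), array([3.3, 0.3, 5.4]))
(10, np.int64(5746), array([ 3.6, -0.3, 15.4]))
(20, np.int64(7467), array([13.2, -0. , 25. ]))
(30, np.int64(4795), array([ 3.3,  0.3, 35.7]))
(40, np.int64(7226), array([ 1.7,  0.3, 45.1]))
```

View pics/d5s.png

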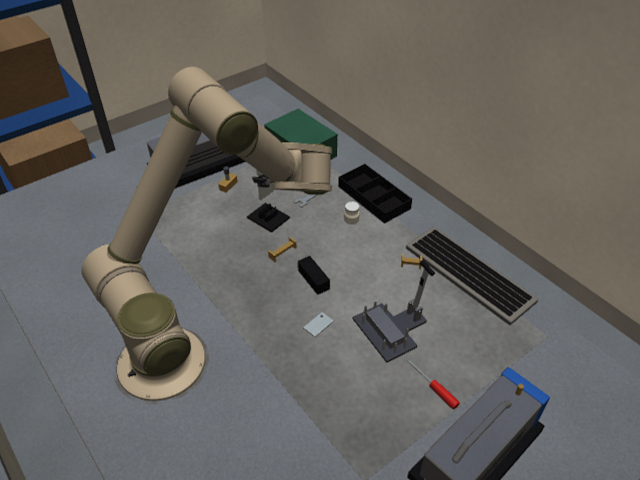

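Side view: the board is held upright right above the stand at (265,195), and depth shows it vertical and centred. Lowering it.

Emit:
servo_tool(deltas="0.5 -13 0 7.5 0 0 0; 0.5 -13 0 7.5 0 0 0; 0.5 -8.6 0 5 0 0 0; 0.5 -8.6 0 5 0 0 0; 0.5 -8.6 0 5 0 0 0; 0.5 -8.6 0 5 0 0 0; 0.5 0 0 0 0 0 0")

```text
time_s: 14.18
position: [0.5277, 0.3382, 0.0859]
tool_rot: [[-0.108, 0.975, -0.194], [0.488, 0.222, 0.844], [0.866, -0.004, -0.5]]
ft_force: [-0.1, -0.6, -1.8]
grip_width: 0.0581
gripper_force: 96.7
```

```bash
python3 - <<'E'
from h import *
s=log();print(s['position'],S1[0],s['ft_force'],s['wrist_torque'],s['grip_width'])
rows([lift(S1,.001)],grip=.5,vmax=8)
E
```

```text
[0.5277 0.3382 0.0859] [0.5281 0.3382 0.068 ] [-0.0577 -0.6208 -1.8184] [-0.6637 -0.1501  0.0005] 0.05806278357219923
0.5 -4.9 0.2 2.8 -0.001 0 -0.001; 0.5 -4.9 0.1 2.8 -0.001 0 -0.001; 0.5 -4.9 0.2 2.8 0 0 -0.001
end [0.5281 0.3382 0.069 ] [ -2.   44.2  85.4  57.8  81.5 -41.1]
```

Emit:
servo_tool(deltas="0.5 -5 0.2 2.8 0 0 0; 0.5 -5 0.2 2.8 0 0 0; 0.5 -4.5 0 2.6 0 0 0; 0.5 0 0 0 0 0 0")

```text
time_s: 14.52
position: [0.5283, 0.3382, 0.0702]
tool_rot: [[-0.109, 0.975, -0.193], [0.488, 0.222, 0.844], [0.866, -0.002, -0.5]]
ft_force: [-0.2, 0.0, -1.8]
grip_width: 0.058
gripper_force: 96.7
```

Emit:
servo_tool(deltas="0.5 -1 0 0.6 0 0 0; 0.5 0 0 0 0 0 0; 1 0 0 0 0 0 0; 1 0 0 0 0 0 0; 1 0 0 0 0 0 0; 1 0 0 0 0 0 0; 1 0 0 0 0 0 0; 1 0 0 0 0 0 0")

```text
time_s: 15.18
position: [0.5286, 0.3382, 0.07]
tool_rot: [[-0.11, 0.975, -0.192], [0.488, 0.222, 0.844], [0.866, -0.001, -0.5]]
ft_force: [-1.2, 0.5, 0.0]
grip_width: 0.0851
gripper_force: 0.0
```

Emit:
servo_tool(deltas="1 0 0 -15 0 0 0; 1 0 0 -25 0 0 0; 1 0 0 -30 0 0 0; 1 0 0 -30 0 0 0; 1 0 0 -30 0 0 0; 1 0 0 0 0 0 0")

```text
time_s: 15.68
position: [0.5565, 0.2237, 0.1377]
tool_rot: [[-0.113, 0.976, -0.186], [0.49, 0.217, 0.844], [0.864, 0.004, -0.503]]
ft_force: [0.0, -0.6, 0.8]
grip_width: 0.0854
gripper_force: 0.0
```

```bash
cat >> h.py <<'E'
def standing(n,tag=None):
    p=snap(n,tag);w=cloud(p).reshape(-1,3)
    l=(w-STAND)@np.array([u(ST-90),u(ST),Z]).T
    m=(np.abs(l[:,0])<.03)&(np.abs(l[:,1])<.045)&(l[:,2]>.045)&(l[:,2]<.17)
    q=l[m]*1000
    print(n,m.sum(),np.round(np.percentile(q,[1,50,99],axis=0),1).tolist() if m.sum() else '')
    for z in range(50,170,20):
        s=q[(q[:,2]>z)&(q[:,2]<=z+20)]
        if len(s)>2:print(z,len(s),np.round(np.median(s,axis=0),1))
E
python3 - <<'E'
from h import *
s=log();print(s['position'],s['time_s'],s['grip_width'])
standing('side');standing('top');standing('wrist')
E
```

```text
[0.5565 0.2237 0.1377] 15.6833 0.085417078390963
side 389 [[-6.7, -35.1, 46.3], [1.5, -4.6, 96.7], [9.2, 28.7, 143.3]]
50 71 [ 2.2 -5.1 60.1]
70 76 [ 2.2 -5.  80.9]
90 77 [  1.8  -2.9 101.8]
110 74 [  0.5  -4.6 120.4]
130 67 [  0.4  -4.6 137.2]
top 351 [[-5.4, -30.6, 46.6], [2.4, -2.5, 113.5], [4.3, 28.1, 142.9]]
50 54 [ 3.   0.2 60.5]
70 48 [ 2.9 -4.1 80.2]
90 55 [  2.6  -1.7 100.5]
110 60 [  2.5  -3.9 120.3]
130 123 [ -0.5  -1.8 139.3]
wrist 8680 [[-1.8, -28.9, 46.7], [4.9, 0.1, 106.1], [6.1, 29.6, 140.1]]
50 1241 [ 4.8  0.7 60.4]
70 1466 [ 4.9 -0.  80.5]
90 1714 [  5.    0.7 100.4]
110 2077 [  5.1   0.7 120.5]
130 1902 [  4.7   0.1 138.1]
```

```bash
python3 - <<'E'
from h import *
s=env.observe();P=np.array(s['position'])
def O(t,side): return tool(side*np.cos(t)-Z*np.sin(t),u(ST),STAND)[1]
W=[(P+Z*.07+.02*u(ST-90),O(np.radians(60),u(ST+90))),
   (STAND+Z*.19,O(np.radians(90),u(ST+90))),
   (STAND+Z*.21+.03*u(ST+90),O(np.radians(60),u(ST-90))),
   back(S2,.12)]
rows(W,vmax=30,wmax=.1)
E
```

```text
1 8.4 0 -8.7 0 -0.087 0; 1 7.7 0 -9.4 0 -0.087 0; 1 6.8 0 -10.1 0 -0.087 0; 1 5.9 -0.1 -10.6 0 -0.087 0; 1 4.9 0 -11.1 0 -0.088 -0.001; 1 4 0 -11.4 -0.001 -0.087 0; 1 11.2 -0.1 9.4 0 -0.087 0; 1 12 0 8.3 0 -0.087 0
1 12.6 -0.1 7.3 0 -0.087 0; 1 13.2 0 6.1 0 -0.088 0; 1 13.7 -0.1 5 0 -0.087 0; 1 14.1 -0.1 3.7 0 -0.088 0; 1 5 0 -3.3 0 -0.087 0; 1 4.7 0 -3.8 0 -0.087 0; 1 4.4 0 -4.1 0 -0.087 0; 1 3.9 0 -4.5 0 -0.087 0
1 3.6 0 -4.9 0 -0.088 0; 1 3.1 0 -5.1 0 -0.087 0; 1 10.8 0 9.6 0 -0.087 0; 1 11.5 0 8.6 0 -0.087 0; 1 12.2 0 7.6 0 -0.088 0; 1 12.9 0 6.4 0 -0.087 0; 1 13.4 0 5.3 0 -0.088 0; 1 13.8 0 4.2 0 -0.087 0
end [0.5258 0.3483 0.128 ] [ 42.4  53.   50.6 -52.1 107.4  27.7]
```

Emit:
servo_tool(deltas="1 8.5 0 -8.5 0 -0.087 0; 1 7.7 0 -9.4 0 -0.087 0; 1 7 0 -10 0 -0.087 0; 1 6 0 -10.5 0 -0.087 0; 1 5 0 -11 0 -0.088 0; 1 4 0 -11.5 0 -0.087 0; 1 11 0 9.5 0 -0.087 0; 1 12 0 8.5 0 -0.087 0")

```text
time_s: 16.5
position: [0.5515, 0.2381, 0.2003]
tool_rot: [[-0.208, 0.975, -0.075], [0.917, 0.221, 0.331], [0.339, 0.0, -0.941]]
ft_force: [-0.0, -0.1, -1.1]
grip_width: 0.0856
gripper_force: 0.0
```

Emit:
servo_tool(deltas="1 12.5 0 7.5 0 -0.087 0; 1 13 0 6 0 -0.088 0; 1 13.5 0 5 0 -0.087 0; 1 14 0 4 0 -0.088 0; 1 5 0 -3.5 0 -0.087 0; 1 4.7 0 -4 0 -0.087 0; 1 4.5 0 -4 0 -0.087 0; 1 4 0 -4.5 0 -0.087 0")

```text
time_s: 17.17
position: [0.5334, 0.3141, 0.2027]
tool_rot: [[-0.21, 0.975, 0.076], [0.915, 0.223, -0.337], [-0.345, -0.002, -0.939]]
ft_force: [0.2, -0.5, -0.2]
grip_width: 0.0853
gripper_force: 0.0
```

Emit:
servo_tool(deltas="1 3.5 0 -5 0 -0.088 0; 1 3 0 -5 0 -0.087 0; 1 11 0 9.5 0 -0.087 0; 1 11.5 0 8.5 0 -0.087 0; 1 12 0 7.5 0 -0.088 0; 1 13 0 6.5 0 -0.087 0; 1 13.5 0 5.5 0 -0.088 0; 1 14 0 4 0 -0.087 0")

```text
time_s: 17.83
position: [0.525, 0.3504, 0.1262]
tool_rot: [[-0.113, 0.975, 0.193], [0.483, 0.224, -0.847], [-0.868, -0.002, -0.496]]
ft_force: [-0.6, -0.2, -0.1]
grip_width: 0.0855
gripper_force: 0.0
```

Emit:
servo_tool(deltas="1 0 0 0 0 0 0; 1 0 0 0 0 0 0")

```text
time_s: 18.0
position: [0.5251, 0.35, 0.1253]
tool_rot: [[-0.117, 0.975, 0.191], [0.486, 0.224, -0.845], [-0.866, -0.006, -0.5]]
ft_force: [0.2, -0.3, 0.7]
grip_width: 0.0852
gripper_force: 0.0
```

```bash
python3 - <<'E'
from h import *
s=log();print(s['position'],s['time_s'])
standing('side');standing('wrist')
print(fitl(SEL7)[0],np.abs(fitl(SEL7)[1]).max())
a=rows([back(S2,.05)],vmax=20)
E
```

```text
[0.5251 0.35   0.1253] 18.0
side 385 [[-7.0, -34.1, 45.6], [2.3, -3.9, 96.0], [11.8, 29.6, 143.9]]
50 72 [ 3.1 -4.9 59.7]
70 75 [ 2.3 -4.  79.6]
90 73 [  2.5  -3.8 100.1]
110 74 [  2.1  -3.7 119.3]
130 69 [  1.6  -3.9 137.3]
wrist 12555 [[-9.6, -29.0, 46.1], [-3.8, 0.2, 95.8], [-2.0, 29.6, 139.1]]
50 2539 [-4.4  0.1 60.7]
70 2404 [-3.6  0.2 79.8]
90 2771 [ -7.6   0.2 100.4]
110 2784 [ -3.5   0.2 120. ]
130 1483 [ -3.5   0.3 134.8]
[ 0.1175  0.13    0.5372  0.103   0.3507 -0.      0.2858] 0.0005658927610908415
1 0.1 -0.2 17.8 0 -0.001 0; 1 0 -0.2 17.8 0 -0.001 0; 1 0.1 -0.3 17.8 0 -0.001 0; 1 0.1 -0.2 17.8 0.001 0 -0.001
end [0.5392 0.2892 0.093 ] [ 38.2  51.8  60.2 -52.4  99.1  31.9]
```

Emit:
servo_tool(deltas="1 0 0 20 0 0 0; 1 0 -0.5 25 0 -0.001 0; 1 0 -0.4 26 0 -0.001 0; 1 0 0 20 0 0 0; 1 0 0 15 0 0 0; 1 0 0 15 0 0 0; 1 0 0 0 0 0 0")

```text
time_s: 18.68
position: [0.5491, 0.2442, 0.0682]
tool_rot: [[-0.109, 0.976, 0.189], [0.488, 0.218, -0.845], [-0.866, 0.0, -0.5]]
ft_force: [-0.2, -0.1, -0.1]
grip_width: 0.0858
gripper_force: 0.0
```

```bash
python3 - <<'E'
from h import *
s=log();print(s['position'],S2[0],s['time_s'],s['ft_force']);standing('side')
rows([S2],vmax=20)
E
```

```text
[0.5491 0.2442 0.0682] [0.5489 0.247  0.068 ] 18.6833 [-0.178  -0.0665 -0.0882]
side 449 [[-27.5, -43.1, 45.8], [2.6, -1.5, 100.2], [15.1, 44.1, 142.9]]
50 71 [ 3.6 -7.9 59.9]
70 76 [ 3.4 -0.  82.4]
90 107 [  2.5   8.1 100.2]
110 96 [  1.8  -2.9 119.7]
130 75 [  0.9  -1.3 136.8]
1 1.4 0.1 -0.8 -0.002 0 -0.002
end [0.5488 0.247  0.068 ] [ 34.9  51.6  65.9 -53.5  93.4  34.6]
```

Emit:
servo_tool(deltas="0.5 0 0 0 0 0 0; 0.5 0 0 0 0 0 0; 0.5 0 0 0 0 0 0; 0.5 0 0 0 0 0 0; 0.5 0 0 0 0 0 0; 0.5 -8.7 0 -5 0 0 0; 0.5 -17.3 0 -10 0 0 0; 0.5 -17.3 0 -10 0 0 0", newtons=90)

```text
time_s: 19.4
position: [0.548, 0.2473, 0.1173]
tool_rot: [[-0.113, 0.975, 0.191], [0.486, 0.222, -0.845], [-0.867, -0.003, -0.499]]
ft_force: [0.1, -0.6, -2.1]
grip_width: 0.0582
gripper_force: 96.1
```

Emit:
servo_tool(deltas="0.5 -20 0 -11.5 0 0 0; 0.5 -20 0 -11.5 0 0 0; 0.5 -20 0 -11.5 0 0 0; 0.5 -20 0 -11.5 0 0 0; 0.5 0 0 0 0 0 0")

```text
time_s: 19.82
position: [0.5491, 0.2479, 0.2142]
tool_rot: [[-0.106, 0.975, 0.196], [0.49, 0.222, -0.843], [-0.865, 0.007, -0.501]]
ft_force: [-0.3, -0.3, -1.0]
grip_width: 0.0579
gripper_force: 96.2
```

```bash
python3 - <<'E'
from h import *
s=log();P=np.array(s['position']);R=np.array(s['tool_rot']);print(P,s['grip_width'],s['gripper_force'],s['time_s'])
for n in('wrist','side'):
    p=snap(n);w=cloud(p).reshape(-1,3);g=P-R[:,2]*GO
    l=(w-g)@np.array([u(ST-90),u(ST),Z]).T
    m=(np.abs(l[:,0])<.03)&(np.abs(l[:,1])<.045)&(l[:,2]>-.1)&(l[:,2]<.08);q=l[m]*1000
    print(n,[(z,np.round(np.median(q[(q[:,2]>z)&(q[:,2]<=z+10)],axis=0),1)) for z in(-80,-70,-60,-50,-30,-10,10,30)])
# nest
p=snap('top');w=cloud(p)
m=(np.abs(w[...,0]-.53)<.12)&(np.abs(w[...,1]+.285)<.11)
for z0,z1 in((.036,.043),(.044,.056)):
    mm=m&(w[...,2]>z0)&(w[...,2]<z1)&(w[...,0]<.59)
    q=w[mm][:,:2].astype(np.float32)*1000
    if z0<.04:
        mk=mm.astype(np.uint8);n,lab,st,ce=cv2.connectedComponentsWithStats(mk);k=1+np.argmax(st[1:,4]);q=w[lab==k][:,:2].astype(np.float32)*1000
        print('rest',len(q),cv2.minAreaRect(q),q.mean(0))
    else:
        n,lab,st,ce=cv2.connectedComponentsWithStats(mm.astype(np.uint8))
        for k in range(1,n): print('pin',st[k,4],w[lab==k].mean(0))
# base
mm=m&(w[...,2]>.008)&(w[...,2]<.016)&(w[...,0]<.57);n,lab,st,ce=cv2.connectedComponentsWithStats(mm.astype(np.uint8));k=1+np.argmax(st[1:,4]);print('base',cv2.minAreaRect(w[lab==k][:,:2].astype(np.float32)*1000))
E
```

```text
[0.5491 0.2479 0.2142] 0.05788075418834037 96.18576049804688 19.8167
wrist [(-80, array([ -2.5,   0.7, -74.8])), (-70, array([ -2.6,   0.6, -64.9])), (-60, array([ -2.8,   0.5, -55.5])), (-50, array([ -7.3,   0.5, -44.9])), (-30, array([ -2.8,   0.3, -24.9])), (-10, array([-7.7, -0.1, -4.6])), (10, array([-3.4, -0.2, 15.3])), (30, array([nan, nan, nan]))]
side [(-80, array([  5.1,  -3.4, -74. ])), (-70, array([  3.7,  -5. , -64.8])), (-60, array([  4.9,  -7.2, -55.1])), (-50, array([  4.3,  -4.4, -44.3])), (-30, array([  4.1,   5.1, -25.4])), (-10, array([ 6.1, -3.3, -4.6])), (10, array([  2.1, -20.3,  14.3])), (30, array([ 1. , -3. , 34.7]))]
rest 812 ((524.410888671875, -285.350830078125), (120.7904052734375, 44.2225456237793), 82.14772033691406) [ 524.2482 -285.2209]
pin 5 [ 0.5678 -0.2407  0.0473]
pin 7 [ 0.5545 -0.3382  0.0489]
pin 8 [ 0.5495 -0.216   0.0478]
pin 1 [ 0.5505 -0.2305  0.0452]
pin 1 [ 0.5476 -0.256   0.0445]
pin 1 [ 0.5419 -0.2951  0.0451]
pin 1 [ 0.5343 -0.3176  0.0458]
pin 1 [ 0.5341 -0.332   0.044 ]
pin 6 [ 0.5307 -0.3574  0.0493]
pin 1 [ 0.5342 -0.2344  0.045 ]
pin 1 [ 0.5318 -0.2391  0.0441]
pin 1 [ 0.5335 -0.2574  0.0456]
pin 1 [ 0.5306 -0.2854  0.0442]
pin 1 [ 0.5299 -0.3131  0.0445]
pin 1 [ 0.5296 -0.2319  0.0444]
pin 1 [ 0.5237 -0.2827  0.0442]
pin 1 [ 0.5228 -0.3173  0.0446]
pin 7 [ 0.5176 -0.2108  0.0483]
pin 1 [ 0.5194 -0.2708  0.0444]
pin 1 [ 0.5177 -0.3377  0.0452]
pin 1 [ 0.5154 -0.2452  0.0441]
pin 1 [ 0.5134 -0.3238  0.0441]
pin 1 [ 0.5096 -0.2912  0.0441]
pin 1 [ 0.5061 -0.3317  0.0476]
pin 1 [ 0.5085 -0.3373  0.0444]
pin 1 [ 0.5046 -0.3047  0.0444]
pin 3 [ 0.5021 -0.3114  0.0447]
pin 7 [ 0.4986 -0.3537  0.0477]
pin 6 [ 0.4947 -0.2305  0.049 ]
pin 7 [ 0.4807 -0.328   0.0496]
base ((524.2576904296875, -285.02178955078125), (170.89230346679688, 99.89404296875), 82.4648666381836)
  return _methods._mean(a, axis=axis, dtype=dtype,
  ret = um.true_divide(
```

```bash
cat >> h.py <<'E'
SEAT=np.array([.5245,-.2852,.044]);NT=-97.7
N=poseN(u(NT),1,AL,.0202)
E
python3 - <<'E'
from h import *
print(N)
rows([lift(N,.09)],grip=.5,vmax=32,wmax=.085)
E
```

```text
(array([ 0.5254, -0.2785, -0.0028]), array([[ 0.116 ,  0.991 ,  0.067 ],
       [ 0.8582, -0.134 ,  0.4955],
       [ 0.5   ,  0.    , -0.866 ]]))
0.5 -7.8 -7.3 26.3 0.005 0.082 0.02; 0.5 -10 -7 25.7 0.005 0.082 0.02; 0.5 -12.3 -6.6 24.7 0.005 0.082 0.02; 0.5 -14.4 -6.2 23.7 0.005 0.082 0.02; 0.5 -16.4 -5.9 22.5 0.005 0.082 0.02; 0.5 -18.3 -5.3 21.1 0.005 0.082 0.02; 0.5 -20 -4.9 19.5 0.005 0.082 0.02; 0.5 -21.7 -4.4 17.8 0.005 0.082 0.02
0.5 -23.1 -3.8 16 0.005 0.082 0.021; 0.5 -24.5 -3.3 14.1 0.005 0.082 0.02; 0.5 -25.6 -2.7 12 0.005 0.082 0.021; 0.5 -26.5 -2 9.9 0.005 0.082 0.021; 0.5 -27.3 -1.5 7.8 0.005 0.081 0.02; 0.5 -27.9 -0.9 5.4 0.005 0.082 0.021; 0.5 -28.2 -0.3 3.2 0.006 0.081 0.021; 0.5 -28.4 0.3 0.9 0.006 0.082 0.02
0.5 -28.4 0.9 -1.4 0.005 0.081 0.02; 0.5 -28.1 1.5 -3.8 0.005 0.082 0.021; 0.5 -27.7 2 -6 0.006 0.081 0.02
end [ 0.5254 -0.2785  0.0872] [-50.   40.   68.   21.7  93.  -45.2]
```

Emit:
servo_tool(deltas="0.5 -8 -7.3 26 0.005 0.082 0.02; 0.5 -10 -7 25.5 0.005 0.082 0.02; 0.5 -12.3 -6.6 25 0.005 0.082 0.02; 0.5 -14.5 -6.2 23.5 0.005 0.082 0.02; 0.5 -16.5 -6 22.5 0.005 0.082 0.02; 0.5 -18.5 -5.3 21 0.005 0.082 0.02; 0.5 -20 -5 19.5 0.005 0.082 0.02; 0.5 -21.5 -4.5 18 0.005 0.082 0.02")

```text
time_s: 20.63
position: [0.5378, 0.0249, 0.1573]
tool_rot: [[-0.046, 0.994, 0.095], [0.927, 0.078, -0.367], [-0.372, 0.071, -0.925]]
ft_force: [1.0, -0.4, -2.1]
grip_width: 0.0582
gripper_force: 96.3
```

Emit:
servo_tool(deltas="0.5 -23 -4 16 0.005 0.082 0.021; 0.5 -24.5 -3.3 14 0.005 0.082 0.02; 0.5 -25.5 -2.7 12 0.005 0.082 0.021; 0.5 -26.5 -2 10 0.005 0.082 0.021; 0.5 -27.5 -1.5 8 0.005 0.081 0.02; 0.5 -28 -1 5.5 0.005 0.082 0.021; 0.5 -28 -0.3 3.2 0.006 0.081 0.021; 0.5 -28.5 0.3 1 0.006 0.082 0.02")

```text
time_s: 21.3
position: [0.528, -0.1965, 0.1061]
tool_rot: [[0.072, 0.996, 0.061], [0.957, -0.086, 0.276], [0.28, 0.038, -0.959]]
ft_force: [1.5, 0.2, -1.4]
grip_width: 0.0585
gripper_force: 96.5
```

Emit:
servo_tool(deltas="0.5 -28.5 1 -1.4 0.005 0.081 0.02; 0.5 -28 1.5 -3.8 0.005 0.082 0.021; 0.5 -28 2 -6 0.006 0.081 0.02; 0.5 0 0 0 0 0 0; 0.5 0 0 0 0 0 0")

```text
time_s: 21.72
position: [0.5242, -0.2803, 0.0849]
tool_rot: [[0.12, 0.99, 0.067], [0.856, -0.138, 0.499], [0.503, -0.003, -0.864]]
ft_force: [0.0, 0.5, -2.0]
grip_width: 0.0583
gripper_force: 96.5
```

```bash
cat >> h.py <<'E'
def held(n,r=.1,tag=None):
    "plate top surface in nest axes about the SEAT xy"
    p=snap(n,tag);w=cloud(p).reshape(-1,3)
    l=(w-SEAT*[1,1,0])@np.array([u(NT),u(NT+90),Z]).T*1000
    return p,l
E
python3 - <<'E'
from h import *
s=log();P=np.array(s['position']);print(P,lift(N,.09)[0],s['grip_width'],s['time_s'],np.array(s['tool_rot']))
for n in('top','wrist','side'):
    p,l=held(n,tag='n6w' if n=='wrist' else None)
    q=l[(np.abs(l[:,0])<80)&(np.abs(l[:,1])<45)&(l[:,2]>115)&(l[:,2]<160)]
    print(n,len(q),'pct',np.round(np.percentile(q,[1,50,99],axis=0),1).tolist())
    for x in range(-70,70,10):
        t=q[(q[:,0]>x)&(q[:,0]<=x+10)&(np.abs(q[:,1])>22)&(np.abs(q[:,1])<29)]
        if len(t)>2:print(x,len(t),np.round(np.median(t[:,2]),1),end=' | ')
    print()
rows([lift(N,.03)],grip=.5,vmax=15)
E
```

```text
[ 0.5242 -0.2803  0.0849] [ 0.5254 -0.2785  0.0872] 0.05828924449070643 21.7167 [[ 0.1204  0.9905  0.0667]
 [ 0.8558 -0.1376  0.4986]
 [ 0.503  -0.0029 -0.8643]]
top 1642 pct [[-63.6, -43.0, 125.2], [-1.4, -1.1, 134.3], [47.6, 40.8, 158.3]]
-70 15 133.4 | -60 31 131.9 | -50 32 133.0 | -40 26 133.2 | -30 29 133.0 | -20 30 134.2 | -10 27 132.1 | 0 32 133.1 | 10 35 133.6 | 20 31 133.1 | 30 25 133.8 | 40 4 133.3 | 
wrist 52297 pct [[-62.6, -41.5, 131.8], [4.4, -0.4, 135.6], [44.7, 41.0, 158.8]]
-70 316 134.7 | -60 788 134.8 | -50 822 134.9 | -40 862 134.9 | -30 910 135.0 | -20 951 135.1 | -10 995 135.1 | 0 1058 135.2 | 10 1323 135.4 | 20 1484 135.6 | 30 1340 135.5 | 40 737 135.5 | 
side 288 pct [[-52.1, -34.8, 127.1], [47.9, -18.2, 136.4], [64.8, 24.3, 147.5]]
-30 8 135.1 | -20 8 136.2 | -10 10 137.1 | 30 5 136.7 | 40 9 136.7 | 50 9 136.6 | 60 15 132.8 | 
0.5 -6.2 0 10.4 0 0 0; 0.5 -6.3 0 10.4 0 0 0; 0.5 -6.2 0.1 10.4 0 0 0.001; 0.5 -6.3 0 10.4 0 0 0; 0.5 -6.2 0 10.5 0 0 0.001
end [ 0.5254 -0.2784  0.0272] [-50.   44.   71.   21.8  86.5 -47.8]
```

View pics/n6w.png

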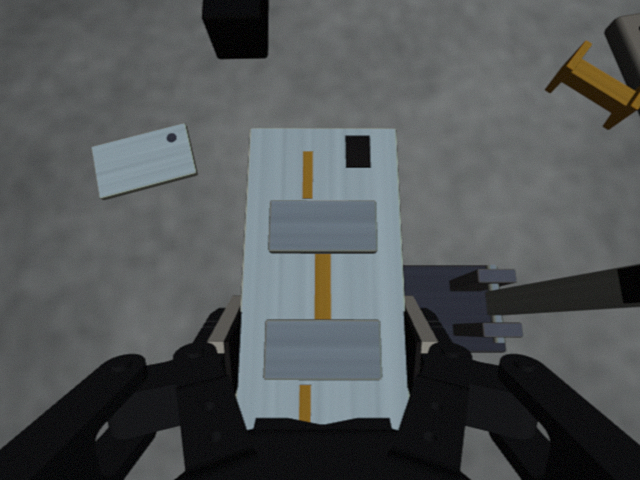

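The board is held face up and level over the nest, plate at px (245–405, 128–430). I'll measure its edge offset in nest axes.

```bash
python3 - <<'E'
from h import *
s=env.observe();P=np.array(s['position']);R=np.array(s['tool_rot'])
g=P-R[:,2]*GO-u(NT)*.0202;print('calc centre nest',np.array([(g-SEAT)@u(NT),(g-SEAT)@u(NT+90)])*1000)
for n in('wrist','top'):
    p,l=held(n)
    q=l[(np.abs(l[:,0])<80)&(np.abs(l[:,1])<45)&(l[:,2]>130)&(l[:,2]<142)]
    q=q[q[:,0]<-5]
    print(n,'xmin',[np.sort(q[np.abs(q[:,1]-c)<5][:,0])[:6].mean() for c in(-20,-10,0,10,20)])
    for a,b in((-55,-40),(-40,-25),(-25,-10)):
        t=q[(q[:,0]>a)&(q[:,0]<b)][:,1];print((a,b),np.percentile(t,[.3,99.7]),np.percentile(t,[.3,99.7]).mean())
E
```

```text
calc centre nest [-0.9595 -0.1446]
wrist xmin [np.float64(-65.95592671674972), np.float64(-66.1673909395361), np.float64(-65.99237825979391), np.float64(-65.98665473141587), np.float64(-65.97946557980808)]
(-55, -40) [-29.7974  29.5765] -0.11044787060059136
(-40, -25) [-29.8267  29.6176] -0.10455218397098065
(-25, -10) [-29.8879  29.5188] -0.1845501867794841
top xmin [np.float64(-66.49035027528328), np.float64(-66.02647867235758), np.float64(-66.67271185360865), np.float64(-66.79605440990689), np.float64(-66.01872567851592)]
(-55, -40) [-30.6833  28.8036] -0.9398934333915872
(-40, -25) [-30.598   29.4327] -0.5826527037235394
(-25, -10) [-30.2217  29.4641] -0.37880400220978494
```

```bash
cat >> h.py <<'E'
SEAT=np.array([.5250,-.2853,.044]);N=poseN(u(NT),1,AL,.0202)
E
python3 - <<'E'
from h import *
rows([lift(N,.022)],grip=.5,vmax=13)
E
```

```text
0.5 -5.9 0 9.9 0 0 0; 0.5 -6 0.1 9.9 0 0 0.001; 0.5 -5.9 0 10 0 0 0; 0.5 -6 0.1 9.9 0 0 0.001; 0.5 -5.9 0.1 9.9 0 0 0; 0.5 -5.9 0 9.9 0.001 0 0.001
end [ 0.5259 -0.2785  0.0193] [-49.9  44.6  71.3  21.8  85.7 -48.1]
```

Emit:
servo_tool(deltas="0.5 -6 0 10 0 0 0; 0.5 -6 0 10 0 0 0.001; 0.5 -6 0 10 0 0 0; 0.5 -6 0 10 0 0 0.001; 0.5 -6 0.2 10 0 0 0; 0.5 -6 0 10 0 0 0.001; 0.5 0 0 0 0 0 0; 0.5 0 0 0 0 0 0")

```text
time_s: 22.63
position: [0.5253, -0.2798, 0.0174]
tool_rot: [[0.119, 0.991, 0.068], [0.857, -0.137, 0.496], [0.501, -0.001, -0.865]]
ft_force: [0.3, 0.3, -1.8]
grip_width: 0.0585
gripper_force: 96.5
```

```bash
python3 - <<'E'
from h import *
s=log();P=np.array(s['position']);R=np.array(s['tool_rot'])
g=P-R[:,2]*GO-u(NT)*.0202;print('calc centre nest',np.array([(g-SEAT)@u(NT),(g-SEAT)@u(NT+90)])*1000,s['ft_force'],g[2],np.degrees(np.arctan2(R[1,1],R[0,1])))
p,l=held('wrist')
for x0,y0 in((-50,37),(-50,-37),(-72,16),(-72,-16),(50,37),(50,-37)):
    t=l[(np.abs(l[:,0]-x0)<9)&(np.abs(l[:,1]-y0)<7)&(l[:,2]>42)&(l[:,2]<56)]
    print((x0,y0),len(t),np.round(t.mean(0),1) if len(t) else '')
rows([lift(N,.002)],grip=.5,vmax=7)
E
```

```text
calc centre nest [ 1.3982 -0.4269] [ 0.3472  0.3329 -1.8368] 0.06413525013841916 -7.846851898490289
(-50, 37) 230 [-47.4  36.7  47.6]
(-50, -37) 205 [-47.5 -36.6  47.9]
(-72, 16) 6 [-71.9  16.3  51.9]
(-72, -16) 6 [-72.3 -15.8  51.4]
(50, 37) 0 
(50, -37) 0 
0.5 -2.7 0 5.7 0.001 0 -0.001; 0.5 -2.7 0 5.7 0 0 -0.001; 0.5 -2.6 0.1 5.8 0.001 0 0
end [ 0.526  -0.2785 -0.0008] [-49.9  46.1  72.   21.9  83.6 -48.9]
```

Emit:
servo_tool(deltas="0.5 -2.7 0.2 5.7 0 0 0; 0.5 -2.7 0.1 5.7 0 0 0; 0.5 -2.6 0.1 5.8 0 0 0; 0.5 0 0 0 0 0 0; 0.5 0 0 0 0 0 0")

```text
time_s: 23.1
position: [0.5262, -0.2783, -0.001]
tool_rot: [[0.118, 0.991, 0.069], [0.858, -0.137, 0.496], [0.5, 0.0, -0.866]]
ft_force: [-0.2, 0.5, -1.8]
grip_width: 0.0582
gripper_force: 96.6
```

```bash
python3 - <<'E'
from h import *
s=log();P=np.array(s['position']);R=np.array(s['tool_rot'])
g=P-R[:,2]*GO-u(NT)*.0202;print('calc centre nest',np.array([(g-SEAT)@u(NT),(g-SEAT)@u(NT+90)])*1000,s['ft_force'],s['wrist_torque'],g[2])
p,l=held('wrist')
q=l[(np.abs(l[:,0])<66)&(np.abs(l[:,1])<32)&(l[:,2]>42)&(l[:,2]<53)]
for x in range(-70,70,20):
    t=q[(q[:,0]>x)&(q[:,0]<=x+20)&(np.abs(q[:,1])>22)&(np.abs(q[:,1])<28)]
    if len(t)>2:print(x,np.round(np.median(t[:,2]),1),end=' | ')
E
```

```text
calc centre nest [-0.2632  0.1553] [-0.1508  0.4721 -1.7838] [-0.3144 -0.0113 -0.0557] 0.045738907165119844
-70 47.7 | -50 47.8 | -30 48.0 | -10 48.0 | 10 48.2 | 30 48.3 |
```

Emit:
servo_tool(deltas="0.5 -0.5 0 0.9 0 0 0; 0.5 0 0 0 0 0 0; 1 0 0 0 0 0 0; 1 0 0 0 0 0 0; 1 0 0 0 0 0 0; 1 0 0 0 0 0 0; 1 0 0 0 0 0 0; 1 0 0 0 0 0 0")

```text
time_s: 23.82
position: [0.5261, -0.2784, -0.0019]
tool_rot: [[0.118, 0.991, 0.068], [0.858, -0.136, 0.495], [0.5, 0.0, -0.866]]
ft_force: [-0.9, -0.1, 0.1]
grip_width: 0.0855
gripper_force: 0.0
```

Emit:
servo_tool(deltas="1 0 0 -15 0 0 0; 1 0 0 -25 0 0 0; 1 0 0 -30 0 0 0; 1 0 0 -30 0 0 0; 1 0 0 -30 0 0 0; 1 0 0 0 0 0 0")

```text
time_s: 24.32
position: [0.518, -0.3467, 0.1155]
tool_rot: [[0.117, 0.99, 0.074], [0.862, -0.138, 0.488], [0.494, 0.007, -0.869]]
ft_force: [0.5, 0.1, 1.2]
grip_width: 0.0854
gripper_force: 0.0
```

```bash
python3 - <<'E'
from h import *
s=log();print(s['position'],s['time_s'],s['ft_force'])
for n in('top','wrist','side'):
    p,l=held(n)
    q=l[(np.abs(l[:,0])<80)&(np.abs(l[:,1])<34)&(l[:,2]>45.5)&(l[:,2]<50)&~((np.abs(l[:,0])>67))]
    print(n,len(q),'x',np.percentile(q[:,0],[.5,99.5]),'y',np.percentile(q[:,1],[.5,99.5]))
    A_=np.c_[q[:,:2],np.ones(len(q))];c,*_=np.linalg.lstsq(A_,q[:,2],rcond=None);print(' plane',c)
    h=l[(np.abs(l[:,0])<30)&(l[:,1]>60)&(l[:,1]<140)&(l[:,2]>75)&(l[:,2]<215)]
    if len(h)>10:
        c=np.polyfit(h[:,2],h[:,1],1);print(' bar y=',c, 'at z55',np.polyval(c,55))
        t=h[h[:,2]>185]; 
        if len(t)>5: print(' tip',np.round([t.mean(0),t.min(0),t.max(0)],1).tolist())
E
```

```text
[ 0.518  -0.3467  0.1155] 24.3167 [0.4567 0.1115 1.2232]
top 781 x [-65.9072  63.3555] y [-30.0373  29.4165]
 plane [ 0.0018 -0.001  47.6261]
 bar y= [ 0.1405 86.1742] at z55 93.9007409802516
 tip [[-0.8, 115.0, 202.4], [-24.8, 108.1, 186.4], [25.3, 122.7, 209.1]]
wrist 11619 x [-64.2339  64.9143] y [-29.4238  30.0265]
 plane [ 0.0007  0.0009 47.7287]
 bar y= [ 0.1198 88.7729] at z55 95.36363617838917
 tip [[-1.9, 110.4, 185.4], [-5.3, 109.4, 185.0], [3.4, 111.3, 186.4]]
side 360 x [-65.3721  65.3105] y [-32.6747  29.084 ]
 plane [ 0.0011 -0.0017 47.7694]
 bar y= [ 0.1147 88.4122] at z55 94.71951896695758
```

Board seated flat and centred (top at 47.7 mm, extents ±65/±30). Next I plan the bar push with the fingers shut.

```bash
cat >> h.py <<'E'
def bp(y,z,x=0.):  # vertical shut tool, tip at nest (x,y,z) mm
    yd=u(NT+90);R=np.array([np.cross(yd,-Z),yd,-Z]).T
    return SEAT*[1,1,0]+u(NT)*x/1000+yd*y/1000+Z*(z-31)/1000,R
E
python3 - <<'E'
from h import *
print('to behind');a=rows([bp(0,270),bp(150,260),bp(150,184)],grip=0,vmax=30)
E
```

```text
to behind
0 19.1 0 -13.8 0 -0.087 0; 0 17.8 0 -15.3 0 -0.087 -0.001; 0 16.4 0 -16.9 0 -0.088 0; 0 14.8 0.1 -18.2 0 -0.087 -0.001; 0 13.2 0 -19.5 0 -0.088 0; 0 11.5 0 -20.5 0 -0.087 -0.001; 0 0 25 1.7 0 0 0; 0 0 25 1.6 0 0 0
0 0 25 1.7 0 0 0; 0 -0.1 25 1.7 0 0 0; 0 0 25 1.6 0 0 0; 0 0 25 1.7 0 0 0; 0 0 0 25.3 0 0 0; 0 0 0 25.4 0 0 0; 0 0 0 25.3 0 0 0
end [ 0.6736 -0.3054  0.153 ] [-33.5  44.   41.9   0.   94.1 -25.9]
```

Emit:
servo_tool(deltas="0 19 0 -14 0 -0.087 0; 0 18 0 -15.5 0 -0.087 0; 0 16.5 0 -17 0 -0.088 0; 0 15 0 -18 0 -0.087 0; 0 13 0 -19.5 0 -0.088 0; 0 11.5 0 -20.5 0 -0.087 0; 0 0 25 1.7 0 0 0; 0 0 25 1.7 0 0 0")

```text
time_s: 25.13
position: [0.5754, -0.29, 0.2381]
tool_rot: [[0.134, 0.991, 0.002], [0.991, -0.134, -0.002], [-0.002, 0.002, -1.0]]
ft_force: [0.4, -0.6, -0.3]
grip_width: -0.0001
gripper_force: 0.0
```

Emit:
servo_tool(deltas="0 0 25 1.7 0 0 0; 0 0 25 1.7 0 0 0; 0 0 25 1.7 0 0 0; 0 0 25 1.7 0 0 0; 0 0 0 0 0 0 0; 0 0 0 0 0 0 0")

```text
time_s: 25.63
position: [0.6742, -0.3051, 0.2264]
tool_rot: [[0.135, 0.991, -0.004], [0.991, -0.135, 0.002], [0.002, -0.004, -1.0]]
ft_force: [-1.2, 1.4, -0.4]
grip_width: 0.0003
gripper_force: 0.0
```

```bash
python3 - <<'E'
from h import *
s=log();P=np.array(s['position']);R=np.array(s['tool_rot'])
print(P,bp(150,260)[0],s['time_s'],s['grip_width'],R[:,2])
p,l=held('side')
t=l[(np.abs(l[:,0])<30)&(l[:,1]>90)&(l[:,1]<132)&(l[:,2]>185)&(l[:,2]<212)];print('handle',len(t),np.round([t.mean(0),t.min(0),t.max(0)],1).tolist())
a=rows([bp(150,184)],grip=0,vmax=26)
b=rows([bp(136,184),bp(80,180),bp(45,168)],grip=0,vmax=14,start=a)
E
```

```text
[ 0.6742 -0.3051  0.2264] [ 0.6736 -0.3054  0.229 ] 25.6333 0.00034039332723138026 [-0.0036  0.002  -1.    ]
handle 117 [[3.4, 112.6, 201.1], [-24.5, 105.1, 186.0], [29.3, 123.8, 210.9]]
0 0 0.1 24.9 -0.001 0 -0.001; 0 -0.1 0.1 25 -0.001 0 0; 0 0 0 24.9 -0.001 -0.001 -0.001
end [ 0.6736 -0.3054  0.153 ] [-33.5  44.   42.    0.   94.1 -25.9]
! fast at 1 [  6.   6. 155.   0. 151.   7.]
0 0 -14 0 0 0 0; 0 0 -11.2 0.8 0 0 0; 0 0 -11.2 0.8 0 0 0; 0 0 -11.2 0.8 0 0 0; 0 0 -11.2 0.8 0 0 0; 0 0 -11.2 0.8 0 0 0; 0 0 -11.7 4 0 0 0; 0 0 -11.6 4 0 0 0
0 0 -11.7 3.9 0 0 0
end [ 0.5696 -0.2913  0.137 ] [-37.7  33.6  65.    0.   81.4 -30. ]
```

Emit:
servo_tool(deltas="0 0 0 25 0 0 0; 0 0 0 25 0 0 0; 0 0 0 25 0 0 0; 0 0 0 0 0 0 0; 0 0 -14 0 0 0 0; 0 0 -11 0.8 0 0 0; 0 0 -11 0.8 0 0 0; 0 0 -11 0.8 0 0 0")

```text
time_s: 26.35
position: [0.6266, -0.2996, 0.1545]
tool_rot: [[0.136, 0.991, 0.002], [0.991, -0.136, -0.002], [-0.001, 0.003, -1.0]]
ft_force: [1.4, -0.2, 0.7]
grip_width: -0.0001
gripper_force: 0.4
```

Emit:
servo_tool(deltas="0 0 -11 0.8 0 0 0; 0 0 -11.5 0.8 0 0 0; 0 0 -12 4 0 0 0; 0 0 -12 4 0 0 0; 0 0 -12 4 0 0 0; 0 0 0 0 0 0 0")

```text
time_s: 26.85
position: [0.5674, -0.2913, 0.1401]
tool_rot: [[0.137, 0.991, 0.0], [0.991, -0.137, -0.001], [-0.001, 0.0, -1.0]]
ft_force: [-0.1, 0.2, 0.0]
grip_width: -0.0001
gripper_force: 0.0
```

```bash
cat >> h.py <<'E'
def bar(n):
    p,l=held(n)
    m=(np.abs(l[:,0])<27)&(l[:,1]>-70)&(l[:,1]<95)&(l[:,2]>66)&(l[:,2]<215)
    return l[m]
E
python3 - <<'E'
from h import *
s=log();P=np.array(s['position']);print(P,bp(45,168)[0],s['ft_force'])
for n in('side','top'):
    h=bar(n)
    for z in range(70,210,15):
        t=h[(h[:,2]>z)&(h[:,2]<=z+15)]
        if len(t)>3:print(n,z,len(t),np.round(t.mean(0),1),np.round(t[:,1].min(),1))
E
```

```text
[ 0.5674 -0.2913  0.1401] [ 0.5696 -0.2913  0.137 ] [-0.0709  0.1573  0.0135]
side 70 12 [ 6.3 82.2 78.2] 76.1
side 85 8 [ 7.2 73.8 92.6] 68.1
side 100 14 [  7.2  64.  107.4] 59.7
side 115 11 [  7.3  53.  124.4] 45.9
side 130 15 [  7.2  45.4 137.5] 35.1
side 160 13 [  4.1  30.  172.2] 14.3
side 175 135 [  4.3  23.4 182.8] 11.4
side 190 36 [  7.8  36.5 196.2] 24.4
side 205 22 [  9.5  40.6 210.8] 27.9
top 70 5 [-5.8 87.3 73.1] 83.3
```

```bash
python3 - <<'E'
from h import *
arc=lambda t:bp(98-145*np.cos(np.radians(t)),62+145*np.sin(np.radians(t)))
rows([bp(43,205),bp(16,198)]+[arc(t) for t in(55,45,35,25,15,7)],grip=0,vmax=15)
E
```

```text
0 0.2 -0.6 -11.2 0.001 0 -0.001; 0 0.2 -0.6 -11.3 0 0.001 -0.001; 0 0.1 -0.6 -11.2 0.001 0 -0.001; 0 0 -13.5 3.5 0 0 0; 0 0 -13.5 3.5 0 0 0; 0 0 -0.6 8.6 0 0 0; 0 0.1 -0.5 8.6 0 0 0; 0 0 -9.7 8.1 0 0 0
0 0 -9.7 8.2 0 0 0; 0 0 -8.1 9.7 0 0 0; 0 0 -8.1 9.7 0 0 0; 0 0 -6.3 10.9 0 0 0; 0 0 -6.4 11 0 0 0; 0 0 -4.3 11.9 0 0 0; 0 0 -4.3 11.8 0 0 0; 0 0 -1.9 9.9 0 0 0
0 0 -2 10 0 0 0
end [ 0.4795 -0.2791  0.0486] [-42.4  31.4  86.3  -0.   62.3 -34.7]
```

Emit:
servo_tool(deltas="0 0 -0.5 -11 0 0 0; 0 0.2 -0.5 -11.5 0 0 0; 0 0.2 -0.5 -11 0 0 0; 0 0 -13.5 3.5 0 0 0; 0 0 -13.5 3.5 0 0 0; 0 0 -0.5 8.5 0 0 0; 0 0 -0.5 8.5 0 0 0; 0 0 -9.7 8 0 0 0")

```text
time_s: 27.62
position: [0.5286, -0.2862, 0.1465]
tool_rot: [[0.136, 0.991, -0.003], [0.991, -0.136, -0.004], [-0.004, -0.003, -1.0]]
ft_force: [-33.9, 10.5, 49.4]
grip_width: -0.0002
gripper_force: 24.1
```

Emit:
servo_tool(deltas="0 0 -9.7 8.2 0 0 0; 0 0 -8 9.7 0 0 0; 0 0 -8 9.7 0 0 0; 0 0 -6.3 11 0 0 0; 0 0 -6.4 11 0 0 0; 0 0 -4.3 12 0 0 0; 0 0 -4.3 12 0 0 0; 0 0 -2 10 0 0 0")

```text
time_s: 28.28
position: [0.4823, -0.2794, 0.0558]
tool_rot: [[0.136, 0.991, 0.0], [0.991, -0.136, -0.0], [-0.0, 0.0, -1.0]]
ft_force: [0.1, 0.2, 1.4]
grip_width: -0.0
gripper_force: 0.2
```

Emit:
servo_tool(deltas="0 0 -2 10 0 0 0; 0 0 0 0 0 0 0")

```text
time_s: 28.45
position: [0.4799, -0.2786, 0.0449]
tool_rot: [[0.136, 0.991, -0.002], [0.991, -0.136, 0.002], [0.001, -0.002, -1.0]]
ft_force: [-0.1, -0.8, -0.0]
grip_width: 0.0002
gripper_force: 0.0
```

```bash
python3 - <<'E'
from h import *
s=log();P=np.array(s['position']);print(P,s['ft_force'],s['time_s'])
p,l=held('side')
for y0,y1 in((-60,-30),(-30,0),(0,30),(30,60),(60,85)):
    t=l[(np.abs(l[:,0])<8)&(l[:,1]>y0)&(l[:,1]<y1)&(l[:,2]>52)&(l[:,2]<95)]
    if len(t):print(y0,len(t),np.round(t.mean(0),1))
rows([bp(-47,60)],grip=0,vmax=7)
E
```

```text
[ 0.4799 -0.2786  0.0449] [-0.1367 -0.7687 -0.009 ] 28.45
-60 35 [  3.9 -47.7  76.3]
-30 52 [  1.9 -14.6  65.9]
0 50 [ 1.1 14.1 63.2]
30 50 [ 1.3 43.7 62.2]
60 38 [ 1.1 72.3 59.8]
0 -0.1 -0.6 5.6 0 0 -0.001; 0 -0.1 -0.6 5.7 0 0 -0.001; 0 -0.1 -0.6 5.6 -0.001 -0.001 0
end [ 0.4785 -0.279   0.029 ] [-42.5  32.8  87.7  -0.   59.5 -34.7]
```

Emit:
servo_tool(deltas="0 0 -0.5 5.5 0 0 0; 0 0 -0.5 5.5 0 0 0; 0 0 0 4 0 0 0; 0 0 0 0 0 0 0")

```text
time_s: 28.83
position: [0.4795, -0.2792, 0.0333]
tool_rot: [[0.136, 0.991, 0.002], [0.991, -0.136, -0.002], [-0.002, 0.002, -1.0]]
ft_force: [-3.3, 2.2, 14.5]
grip_width: 0.0003
gripper_force: 7.0
```

```bash
cat >> h.py <<'E'
def barflat(n):
    p,l=held(n)
    for y0,y1 in((-60,-38),(-30,-5),(-5,20),(20,50),(50,85)):
        t=l[(np.abs(l[:,0])<6)&(l[:,1]>y0)&(l[:,1]<y1)&(l[:,2]>50)&(l[:,2]<75)]
        if len(t):print(n,y0,len(t),np.round(np.median(t,axis=0),1))
E
python3 - <<'E'
from h import *
s=log();print(s['position'],s['ft_force'],s['time_s']);barflat('side')
E
```

```text
[ 0.4795 -0.2792  0.0333] [-3.3021  2.1846 14.4895] 28.8333
side -60 8 [  2.9 -54.8  59.3]
side -30 25 [ -0.4 -17.1  58.5]
side -5 34 [ 0.9  8.4 58.1]
side 20 40 [-0.8 34.5 58.6]
side 50 46 [ 0.8 67.4 58.8]
```

Emit:
servo_tool(deltas="0 0 0 -5 0 0 0; 0 0 0 -15 0 0 0; 0 0 0 -25 0 0 0; 0 0 0 -30 0 0 0; 0 0 0 -30 0 0 0; 0 0 -20 -20 0 0 0; 0 0 0 0 0 0 0; 0 0 0 0 0 0 0")

```text
time_s: 29.55
position: [0.4591, -0.2762, 0.1572]
tool_rot: [[0.137, 0.991, 0.002], [0.991, -0.137, -0.002], [-0.001, 0.002, -1.0]]
ft_force: [-0.9, 0.5, -1.0]
grip_width: -0.0001
gripper_force: 0.0
```

```bash
python3 - <<'E'
from h import *
s=log();print(s['position'],s['ft_force'],s['time_s']);barflat('side');barflat('top')
for n in('top','side'):
    p,l=held(n,tag='f_'+n)
    q=l[(np.abs(l[:,0])<67)&(np.abs(l[:,0])>10)&(np.abs(l[:,1])<34)&(l[:,2]>45.5)&(l[:,2]<50)]
    c,*_=np.linalg.lstsq(np.c_[q[:,:2],np.ones(len(q))],q[:,2],rcond=None)
    print(n,'x',np.percentile(q[:,0],[.5,99.5]),'y',np.percentile(q[:,1],[.5,99.5]),c)
a=cv2.imread('pics/f_top.png')[150:340,340:520];cv2.imwrite('pics/f7.png',cv2.resize(a,None,fx=3,fy=3))
E
```

```text
[ 0.4591 -0.2762  0.1572] [-0.8752  0.4785 -0.9792] 29.55
side -60 24 [  0.  -48.8  59.9]
side -30 37 [  1.1 -18.4  58. ]
side -5 33 [ 0.8  6.4 59. ]
side 20 35 [ 1.3 34.6 59.5]
side 50 41 [ 0.  66.3 58.2]
top -60 27 [ -1.6 -45.7  58.5]
top -30 52 [  0.1 -17.4  57.9]
top -5 57 [-0.3  7.1 56.9]
top 20 67 [-0.5 34.5 58.7]
top 50 79 [-0.4 67.2 57.9]
top x [-66.1744  40.8606] y [-30.0838  29.5214] [ 0.0077 -0.004  48.0553]
side x [-65.9771  66.49  ] y [-32.9319  30.3716] [-0.003  -0.0049 47.8721]
```

View pics/f7.png

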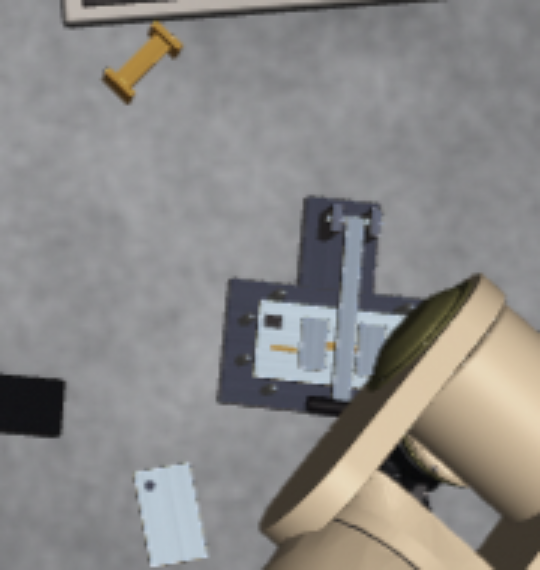

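The board lies face up between the pins, and the bar is down across it between the cans, at crop (345,310). The arm is clear, so I'm handing in.

```bash
python3 -c "
from rig import env
print(env.close_job())"
```

```text
the job is handed in; nothing more can be done
None
```

I turned the board over through the stand, laid it face up and centred on the fixture, swung the bar fully down, and handed the job in at about 30 s. No verdict came back; the first grasp slipped and shifted the board on the block before I recentred it, and pushing the bar briefly read about 60 N at the wrist.

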